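Clamp the end strip onto the serving board

TASK

Mend the small serving board: lower the wooden board with the two holes over the two upright pins of the gluing clamp until it lies flush on the clamp's bed, then pump the clamp's trigger towards its handle, letting it spring back between squeezes, until the sprung foot has pushed the loose end strip tight up against the board. Finish while still holding the trigger squeezed, with the foot's spring pressed in about halfway: never bottom the spring out, do not push the plunger or foot by hand, and leave everything else on the worktop where it is.

Things in the scene. Friction and masses are not known exactly. Their poses are not given: they have to be found in the camera images.
- clamp: Gluing clamp screwed to the worktop; origin on the worktop. Aluminium bed 90 mm (own x) by 380 mm (own y, -210 to +170) by 12 mm thick. Board's place at the +y end on two pins at y = +55 and +135 mm (seated: board centre x 0, y +95, underside z 12 mm). At the -y end a black housing (44 x 62 mm, top z = 58 mm) carries an upright handle and trigger; the plunger points to +y at z = 21 mm.
- pin_near (a point): foot of the pin at clamp y = +55 mm, on the bed's top (z = 12 mm). Pin 10 mm in diameter, 31 mm tall, its top 8 mm a cone.
- pin_far (a point): foot of the other, equal pin at clamp y = +135 mm, on the bed's top
- handle_grip (a point): middle of the fixed black handle: an upright post 34 mm wide (clamp x), 14 mm thick (clamp y), from z = 58 to 156 mm at clamp y = -150 mm; this point is 125 mm above the worktop
- trigger: black trigger lever, hinged at its foot (clamp y = -120 mm, z = 65 mm), standing on the +y side of the handle. Its grip is a round crossbar, 14 mm thick and 36 mm long (along clamp x), 60 mm above the hinge. Released, handle and trigger together measure 52 mm over the outsides, fully squeezed 36 mm; nothing stands above them.
- trigger_grip (a point): centre of the trigger's crossbar; released at clamp y = -112 mm, z = 124 mm; fully squeezed at y = -128 mm. The crossbar's outer side is 7 mm further to +y.
- trigger_angle (a joint): 0 released to 0.27 rad fully squeezed towards the handle; a light spring (2 to 4 N at the crossbar) brings it back. Squeezing carries the plunger forward up to 17.5 mm (1.09 mm per mm at the crossbar) by 4 mm ratchet teeth; letting it fully back takes a fresh bite. A full stroke gains about 12 mm, at most 16 mm; with the work clamped it takes up to 20 N at the crossbar.
- plunger: steel plunger rod with a 20 mm collar behind the foot, which it carries; to be moved by the trigger only
- jaw_travel (a joint): How far the plunger is out, 0 to 0.074 m, towards clamp +y. Starts 0 to 20 mm out; about 4 N of drag holds it where it is left. With the strip tight between foot and board and the spring still free it reads 0.051 to 0.054 m.
- foot_spring (a joint): how far the foot's spring is pressed in: 0 free to 0.014 m bottomed; 1 N per mm. It shows as the gap between foot and collar, 14 mm when free. If the trigger is let go the plunger backs off until only 2 to 3 mm is left; a full squeeze from there can bottom it.
- foot_face (a point): centre of the foot's front face (grey plate, 40 mm wide, 16 mm tall, 8 mm thick), 21 mm above the worktop
- board: small pale wooden serving board, loose on the worktop, 60 mm (own x) by 130 mm (own y) by 18 mm thick, 80 to 150 g; origin at the centre of its underside. Two through holes 13 mm wide on its centre line, 40 mm either side of the centre; either way round will do.
- board_hole0 (a point): centre of one hole at the board's top face (own y = -40 mm, 18 mm above the underside)
- board_hole1 (a point): centre of the other hole at the board's top face (own y = +40 mm)
- strip: loose pale wooden end strip, 60 mm (own x) by 24 mm (own y) by 18 mm thick, lying on the clamp's bed between the foot and the board's place, 11 to 23 mm short of where the board's end will be; origin at the centre of its underside. It needs no handling.
- glue: bystander: white bottle, 48 mm across, 130 mm tall; origin under its centre
- mug: bystander: white mug, 76 mm across, 90 mm tall; origin under its centre
- mill: bystander: dark wooden pepper mill, 54 mm across, 160 mm tall; origin under its centre
- offcut: bystander: pale wooden offcut without holes, 60 x 110 x 18 mm, lying nearer the robot; origin under its centre
- screwdriver: bystander: screwdriver lying between clamp and board, handle nearer the robot
- spoon: bystander: spoon with a wooden handle, lying on the right
- bowl: bystander: blue bowl, 120 mm across, 50 mm tall, on the left; origin under its centre
Not all that is in view belongs to the job. What is shaped like the board but purple or red is not meant.

How it is judged (in metres and radians):
On the way, in this order (a step that is already met when the one before it is completed fails the run):
1. the board lies flush on the bed, over both pins, and the gripper has let go of it (z of board in the frame of pin_near below 0.002 m and angle between board's own z axis and vertical below 0.03 rad and ((horizontal distance between board_hole0 and pin_near below 0.004 m and horizontal distance between board_hole1 and pin_far below 0.004 m) or (horizontal distance between board_hole1 and pin_near below 0.004 m and horizontal distance between board_hole0 and pin_far below 0.004 m)) and contact force between the fingers and board below 0.1 N and linear speed of board below 0.02 m/s), for 0.2 s.
2. the ratchet has brought the foot to bear on the strip and the strip on the board (value of joint foot_spring above 0.0015 m and contact force between strip and board above 0.5 N), for 0.1 s.
At the end, for the whole second after the job is handed in: Fingers still hold the trigger squeezed (over 0.03 rad) and the foot's spring is pressed in 4 to 11.5 mm; foot on strip and strip on board press with over 2 N; both lie flat on the bed within 2 mm, parallel within 0.08 rad, each hole within 4 mm of its pin; nothing grips the board (value of joint foot_spring between 0.004 and 0.0115 m and contact force between strip and board above 2 N and contact force between plunger and strip above 2 N and value of joint trigger_angle above 0.03 rad and contact force between the fingers and trigger above 0.5 N and velocity of joint jaw_travel below 0.01 m/s and angle between the x axis of strip and the x axis of board, either way round below 0.08 rad and z of each of strip, board in the frame of pin_near below 0.002 m and angle between board's own z axis and vertical below 0.03 rad and ((horizontal distance between board_hole0 and pin_near below 0.004 m and horizontal distance between board_hole1 and pin_far below 0.004 m) or (horizontal distance between board_hole1 and pin_near below 0.004 m and horizontal distance between board_hole0 and pin_far below 0.004 m)) and contact force between the fingers and board below 0.1 N); the arm keeps its last pose, push and grip.
It fails at once if the foot's spring is bottomed out (work crushed) (value of joint foot_spring above 0.013 m).
It fails at once if the robot pushes the plunger or foot by hand (contact force between any of the fingers, the arm and plunger above 2 N).
It fails at once if a bystander is disturbed (distance of any of glue, mug, mill, offcut, screwdriver, spoon, bowl from where it was at the start of the episode above 0.03 m).
It also fails if it takes over 72 s, if anything falls off the work surface, if the arm or the gripper's body presses on something with over 40 N, if the wrist force passes 120 N, or if a joint passes its speed limit or range.

ROBOT

A 6-joint arm with a two-finger parallel gripper is mounted at the origin on the work surface. World frame = base frame: x ahead of the robot, y to its left, z up, the work surface at z = 0. Lengths are in mm, angles in rad, forces in N, time in s.
With the tool pointing down it reaches from about 300 to 950 mm from the base axis. Payload 3.1 kg.
Tool frame: the origin (TCP) lies on the centre line of the jaws, within the pads' length; the fingertips stand ctrl.finger_overhang ahead of it and the grasp point (between the pads) lies 5 mm behind it (ctrl.finger_overhang is the distance from the TCP to the fingertips, in mm); z points along the fingers, y is the direction in which the jaws open and shut (so a half turn about z gives the same grasp; the last joint's range is limited). The gripper opens to 85 mm and grips with 20 to 120 N. Pads are 22 mm wide; open, the fingers measure 114 mm over their backs; the gripper's body (76 mm by 85 mm) begins 54 mm behind the grasp point. The pads swing forward as they close: fully open they stand 13 mm farther back than shut.
Start: joints at [-1.3, 0.308, 1.634, -0, 1.2, -0.07], TCP at [208.874, -589.07, 208.872] pointing down, gripper open.
Joint ranges: [-3.06, 3.06], [-0.79, 1.96], [0.05, 2.63], [-1.19, 4.34], [0.05, 2.64], [-2.94, 2.94]. Speed limits (rad/s): [2.79, 2.79, 3.14, 3.14, 3.14, 3.14].

INTERFACE

Orientations are given as a unit quaternion [x, y, z, w].
In Python, from plant import ctrl gives the robot as it stands. The module is installed in compiled form; this text tells all that it offers.
- The arm moves only by the tool servo_tool, never from a script. Its argument "deltas" is a list of rows, each a list of 3 entries, a list of its own where there are three numbers: the shift along the tool's x, y, z in m, then the turn, a rotation vector about the tool's x, y, z in rad, then the opening, from 0 (shut) to 1 (fully open). In form: [[[x, y, z], [wx, wy, wz], grip], ...]. A call has 1 to 20 rows; each row shifts and turns the commanded pose from where the row before left it, along the tool's axes as they then stand; what a row does not reach is not made up. A row lasts 1/12 s, in which the tool goes at most 41.7 mm and 7.16 degrees, less where a joint would pass 70% of its speed; a pose out of reach is approached as far as the arm can. A call with a gripper value outside its range is refused whole. The fingers move at their own pace and stop on an object; the grip force is fixed at half the most. Time passes only in rows, so rows that do not move let the fingers close. It gives the time, the measured TCP pose, the force and the opening at its end, in the units of the state.
- ctrl.state(): the state, without advancing time (a new reading comes with each control period).
- ctrl.get_image(name): name is "scene" or "top" or "wrist"; returns (picture, depth): 400x640x3 uint8, blue, green, red; 400x640 float32, mm along the optical axis (not along the pixel's ray), 0 where there is no reading.
- ctrl.calibration(name): a dict with "fov_y" (degrees; the focal length in pixels is half the picture's height over the tangent of half this angle, whatever the lens; pixels are square), "cx", "cy" (the principal point, pixels), "R" (3x3) and "t" (3): a world point X has camera coordinates R X + t. Camera axes: x right, y down, z forward; pixel columns grow to the right and rows downward; lengths in mm; the calibration is good to about 2 mm. A picture is of the moment at which its call begins: read the wrist's pose just before it. calibration takes no time and is no camera call; for the wrist camera it gives the pose at the moment of the call.
- ctrl.close_job(): hands the job in, once; it reports no verdict.
The state is a dict: "clock": time; "qpos": joint angles; "qvel": joint speeds; "joint_torque": joint torques, N m; "position": TCP position; "eef_rot": TCP orientation; "wrist_force": force on the tool from outside, world axes, zero at the start; "torque": the same for the moment, N m; "width": opening from 0.0 (shut) to 1.0 (fully open).
Only numpy, scipy, OpenCV 4.12 (cv2) and the standard library are available. Lean on these libraries where they do the work, as an engineer would, in place of code of your own. Each camera call takes 0.05 s, during which the arm holds its last target.

## Working session

There is one attempt and no reset: what is moved stays moved. The work goes in short steps, Python scripts to look and compute and a tool call to move; the robot and the scene stay as the last step left them, time stands still between calls to the robot, and variables do not carry over. Pictures are saved under pics/ and viewed, and the job is handed in when it is done.

Besides the shell and the picture viewer there is one more tool, called as name([rows], argument=value, ...), one row to a line, values as JSON. servo_tool: Moves the arm, as the interface text tells. Its arguments: {"type":"object","properties":{"deltas":{"type":"array","items":{"type":"array"}}},"required":["deltas"]}

```bash
mkdir -p pics
cat > h.py <<'E'
import numpy as np, cv2, json
from plant import ctrl
from scipy.spatial.transform import Rotation as Ro
def K(c):
    f=200/np.tan(np.radians(c["fov_y"])/2); return f,c["cx"],c["cy"]
def ray(c,u,v):
    f,cx,cy=K(c);R=np.array(c["R"]);t=np.array(c["t"])
    return -R.T@t, R.T@np.array([(u-cx)/f,(v-cy)/f,1.0])
def onz(c,u,v,z):
    o,d=ray(c,u,v); return o+d*(z-o[2])/d[2]
def pt(c,u,v,dep):
    o,d=ray(c,u,v); return o+d*dep
def proj(c,X):
    f,cx,cy=K(c);p=np.array(c["R"])@np.array(X)+np.array(c["t"]); return f*p[0]/p[2]+cx,f*p[1]/p[2]+cy
def shot(n,tag):
    c=ctrl.calibration(n); im,d=ctrl.get_image(n)
    cv2.imwrite(f"pics/{tag}.png",im); np.savez(f"pics/{tag}.npz",im=im,d=d,**{k:np.array(v) for k,v in c.items()})
    return c,im,d
def load(tag):
    z=np.load(f"pics/{tag}.npz"); c={k:(z[k] if z[k].ndim else float(z[k])) for k in ("fov_y","cx","cy","R","t")}
    return c,z["im"],z["d"]
E
python3 - <<'E'
from h import *
print(ctrl.state(),ctrl.finger_overhang)
for n in("scene","top","wrist"):
    c,_,_=shot(n,n+"0"); print(n,c)
E
```

```text
{'clock': 0.0, 'qpos': array([-1.29969313e+00,  3.09020310e-01,  1.63521832e+00, -2.05551923e-05,
        1.19968350e+00, -6.96966846e-02]), 'qvel': array([-1.89567219e-03,  1.12838265e-03, -1.58492591e-05, -5.27298547e-04,
       -1.36860622e-03,  1.58287264e-05]), 'joint_torque': array([-1.12606023e-03, -4.15255272e+01, -2.76666874e+01, -8.48115724e-05,
        1.02331609e-02,  8.11786265e-06]), 'position': array([ 208.63269748, -588.20891036,  207.62246781]), 'eef_rot': array([ 9.85515722e-01,  1.69580082e-01, -1.26620294e-04, -1.15787897e-03]), 'wrist_force': array([ 0.04123939, -0.98064824, -0.44698974]), 'torque': array([0.00539674, 0.0147786 , 0.01065196]), 'width': 1.0003075102504417} 14.0
scene {'fov_y': 44.86175592509481, 'cx': 321.2939696892762, 'cy': 194.9668041451366, 'R': array([[-0.84362981,  0.53689629,  0.00557889],
       [ 0.34595556,  0.55149037, -0.75906068],
       [-0.41061357, -0.63843617, -0.65099597]]), 't': array([ 362.52634377,  -82.74500611, 1622.12151464])}
top {'fov_y': 52.68627094787163, 'cx': 321.2796419829943, 'cy': 195.87167036532793, 'R': array([[-1.11079393e-02, -9.99936787e-01, -1.74204200e-03],
       [-9.93810477e-01,  1.12324262e-02, -1.10519538e-01],
       [ 1.10532120e-01,  5.03615270e-04, -9.93872425e-01]]), 't': array([   8.59272257,  450.9924572 , 1289.15014369])}
wrist {'fov_y': 63.845010884124484, 'cx': 324.4640577978864, 'cy': 196.91035130620887, 'R': array([[ 0.33499092, -0.94221759, -0.00266454],
       [-0.8928978 , -0.31835647,  0.31840646],
       [-0.30085645, -0.10428411, -0.94795054]]), 't': array([-623.21418325,  -41.05064864,  382.21188089])}
```

View pics/top0.png

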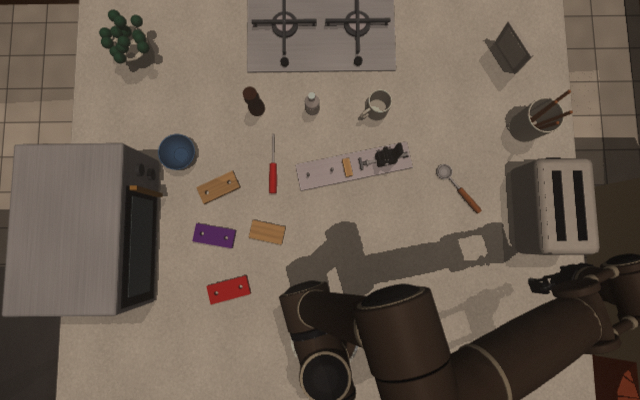

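View pics/scene0.png

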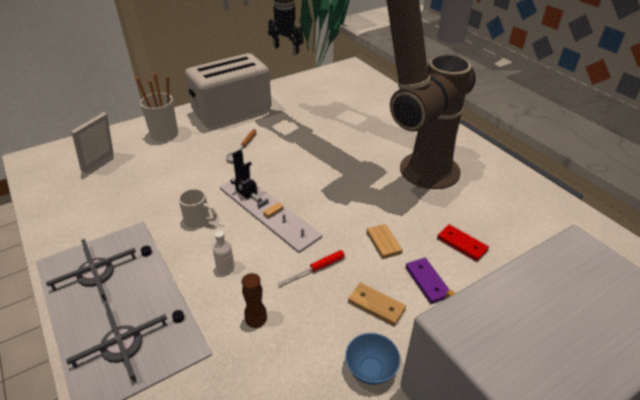

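View pics/wrist0.png

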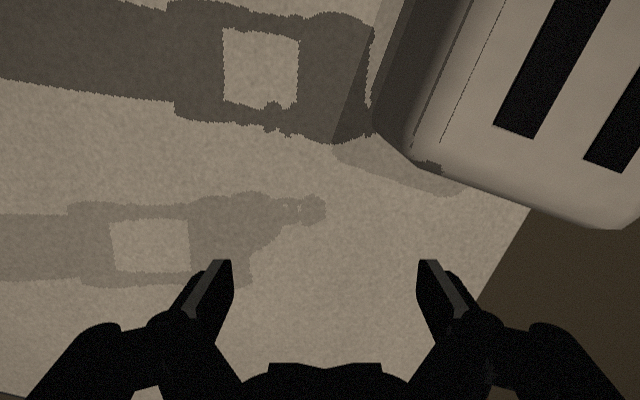

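The top view shows the board at about (218,187), pins at (307,174) and (331,170), the strip at (347,167), and the clamp head at (390,155). The offcut is at (267,232).

Run:
```python
from h import *
c,im,d=load("top0")
for n,u,v,z in [("board",218,187,18),("h0",206,192,18),("h1",231,182,18),("pinfar",307,176,12),("pinnear",331,171,12),("strip",347,167,30),("trig",380,158,120),("offcut",267,232,18),("drv",273,180,10),("bowl",177,152,40),("mill",253,100,80),("glue",312,104,50),("mug",378,104,60)]:
    print(n,onz(c,u,v,z).round(), d[v,u], pt(c,u,v,d[v,u]).round())
# zooms
a=cv2.resize(im[135:255,180:300],None,fx=5,fy=5,interpolation=cv2.INTER_CUBIC); cv2.imwrite("pics/zt1.png",cv2.convertScaleAbs(a,alpha=1.6))
a=cv2.resize(im[130:200,285:425],None,fx=5.7,fy=5.7,interpolation=cv2.INTER_CUBIC); cv2.imwrite("pics/zt2.png",cv2.convertScaleAbs(a,alpha=1.8))
```

```text
board [485. 342.  18.] 1322.3699 [485. 341.  21.]
h0 [469. 381.  18.] 1341.6918 [471. 386.  -0.]
h1 [501. 300.  18.] 1327.4473 [501. 300.  17.]
pinfar [519.  50.  12.] 1333.3539 [519.  50.  13.]
pinnear [535. -30.  12.] 1341.2535 [536. -30.   7.]
strip [544. -82.  30.] 1324.0093 [545. -82.  26.]
trig [ 555. -177.  120.] 1298.0806 [ 568. -187.   54.]
offcut [336. 181.  18.] 1309.0892 [336. 181.  17.]
drv [507. 163.  10.] 1316.0342 [504. 160.  29.]
bowl [598. 472.  40.] 1347.6581 [606. 483.   9.]
mill [756. 219.  80.] 1240.8634 [738. 210. 131.]
glue [751.  31.  50.] 1280.0933 [737.  30.  91.]
mug [ 745. -184.   60.] 1363.4773 [ 763. -191.   10.]
```

View pics/zt2.png

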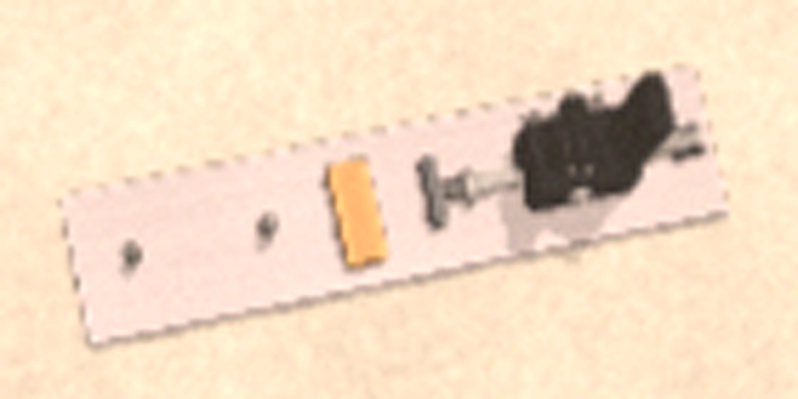

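View pics/zt1.png

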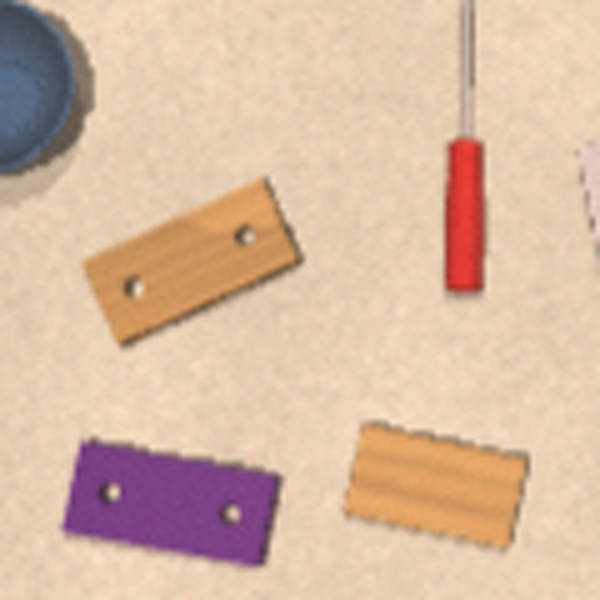

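servo_tool([
  [[0.0395, -0.0055, -0.006], [0, 0, -0.0595], 1],
  [[0.0395, -0.0055, -0.006], [0, 0, -0.0595], 1],
  [[0.0395, -0.0055, -0.006], [0, 0, -0.0595], 1],
  [[0.0395, -0.0055, -0.006], [0, 0, -0.0595], 1],
  [[0.0395, -0.0055, -0.006], [0, 0, -0.0595], 1],
  [[0.0395, -0.0055, -0.006], [0, 0, -0.0595], 1],
  [[0.0395, -0.0055, -0.006], [0, 0, -0.0595], 1],
  [[0.0395, -0.0055, -0.006], [0, 0, -0.0595], 1],
  [[0.0395, -0.0055, -0.006], [0, 0, -0.0595], 1],
  [[0.0395, -0.0055, -0.006], [0, 0, -0.0595], 1],
])

```text
clock: 0.98
position: [498.3, -320.3, 268.8]
eef_rot: [0.892, 0.452, -0.0, -0.0]
wrist_force: [0.9, -0.6, 0.0]
width: 1.002
```

Run:
```python
from h import *
s=ctrl.state();c,im,d=shot("wrist","w1"); print(s["clock"],s["position"],Ro.from_quat(s["eef_rot"]).as_matrix().round(3),s["wrist_force"])
```

```text
0.9833 [ 498.27544221 -320.3402497   268.76327982] [[ 0.591  0.807 -0.   ]
 [ 0.807 -0.591  0.   ]
 [ 0.    -0.    -1.   ]] [ 0.86406513 -0.62634436  0.02714187]
```

View pics/w1.png

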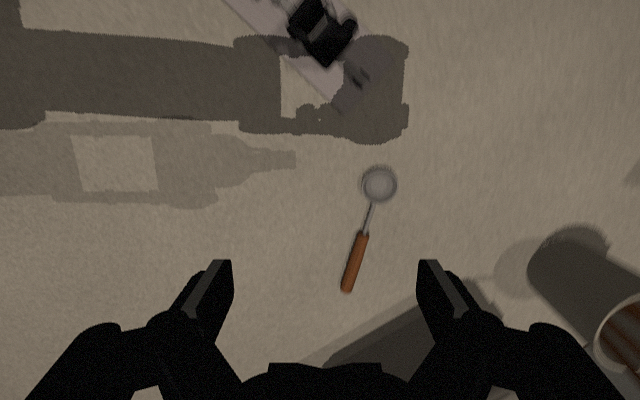

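servo_tool([
  [[0.0395, -0.0055, 0], [0, 0, -0.0595], 1],
  [[0.0395, -0.0055, 0], [0, 0, -0.0595], 1],
  [[0.0395, -0.0055, 0], [0, 0, -0.0595], 1],
  [[0.0395, -0.0055, 0], [0, 0, -0.0595], 1],
  [[0.0395, -0.0055, 0], [0, 0, -0.0595], 1],
  [[0, 0, 0], [0, 0, 0], 1],
])

```text
clock: 1.53
position: [571.7, -130.5, 268.5]
eef_rot: [0.814, 0.581, 0.001, -0.002]
wrist_force: [-0.2, -0.5, -0.5]
width: 0.998
```

Run:
```python
from h import *
s=ctrl.state();c,im,d=shot("wrist","w2"); print(s["clock"],s["position"],Ro.from_quat(s["eef_rot"]).as_matrix().round(3),s["wrist_force"])
```

```text
1.5333 [ 571.69993713 -130.45661981  268.4589266 ] [[ 0.324  0.946  0.   ]
 [ 0.946 -0.324  0.005]
 [ 0.005 -0.001 -1.   ]] [-0.16229752 -0.4569585  -0.49725689]
```

View pics/w2.png

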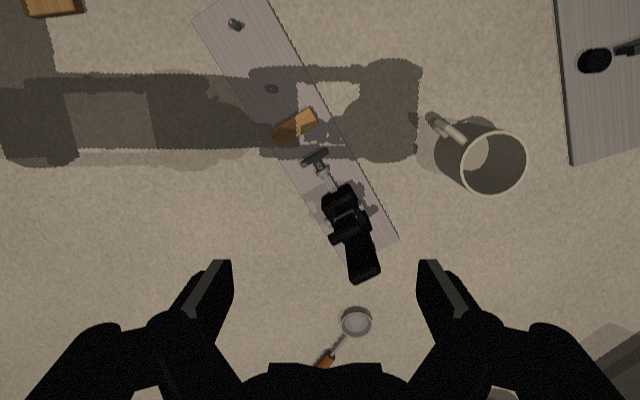

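The pins are at about (235,25) and (271,89), the strip at (295,125), and the handle and trigger at (345,215). I'll take one more view from further on.

servo_tool([
  [[0.0395, -0.0055, 0], [0, 0, -0.0595], 1],
  [[0.0395, -0.0055, 0], [0, 0, -0.0595], 1],
  [[0.0395, -0.0055, 0], [0, 0, -0.0595], 1],
  [[0, 0, 0], [0, 0, 0], 1],
  [[0, 0, 0], [0, 0, 0], 1],
])

```text
clock: 2.0
position: [587.0, -18.5, 268.6]
eef_rot: [0.76, 0.649, -0.001, 0.0]
wrist_force: [0.9, -0.6, 0.6]
width: 1.003
```

Run:
```python
from h import *
s=ctrl.state();c,im,d=shot("wrist","w3"); print(s["clock"],s["position"],Ro.from_quat(s["eef_rot"]).as_matrix().round(3),s["wrist_force"])
```

```text
2.0 [586.95093477 -18.51827609 268.57289548] [[ 0.157  0.988 -0.001]
 [ 0.988 -0.157 -0.001]
 [-0.001 -0.001 -1.   ]] [ 0.87612358 -0.57584322  0.57825043]
```

View pics/w3.png

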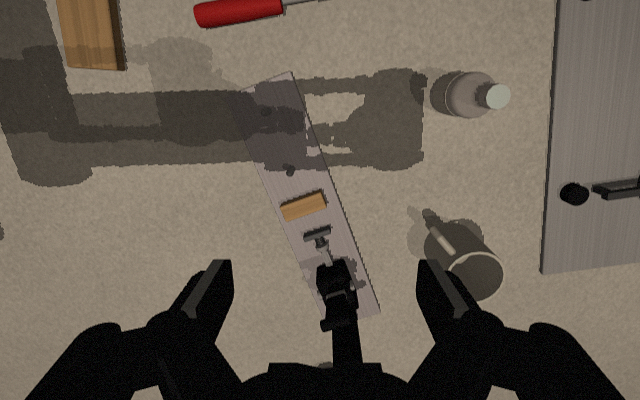

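In w3 the far pin is at about (266,112) in the arm's shadow, the near pin at (290,170), and the strip at (304,205).

Run:
```python
from h import *
c,im,d=load("w2");a=cv2.resize(im[0:160,180:340],None,fx=3.7,fy=3.7,interpolation=cv2.INTER_CUBIC)
c,im,d=load("w3");b=cv2.resize(im[70:230,220:380],None,fx=3.7,fy=3.7,interpolation=cv2.INTER_CUBIC)
f=lambda x:cv2.convertScaleAbs(x,alpha=2.2)
cv2.imwrite("pics/z2.png",f(a)); cv2.imwrite("pics/z3.png",f(b))
```

```text
(no output)
```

View pics/z2.png

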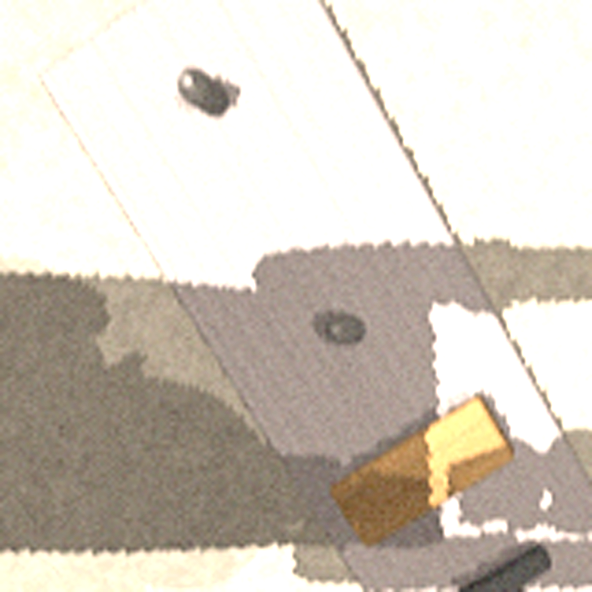

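View pics/z3.png

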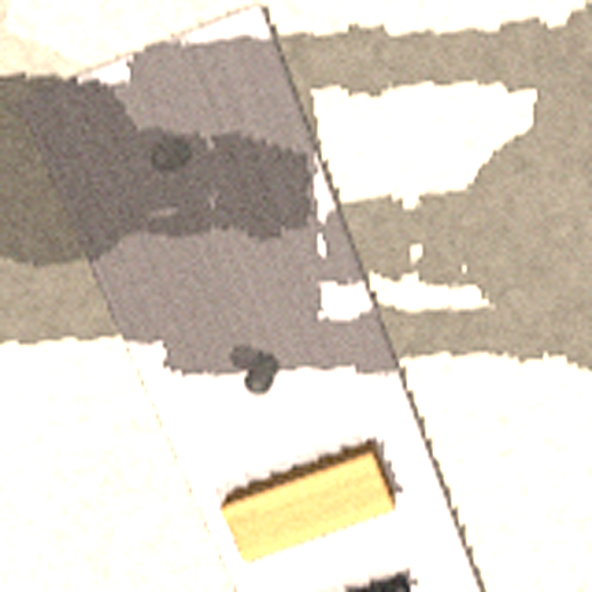

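Run:
```python
from h import *
s=3.7
# initial clamp: from top
pf=np.array([519,50.]);pn=np.array([535,-30.])
for tag,ox,oy in(("w2",180,0),("w3",220,70)):
    c,im,d=load(tag)
    o,_=ray(c,0,0); print(tag,"cam",o.round(1))
    for nm,p in(("far",pf),("near",pn)):
        for z in(12,43):
            u,v=proj(c,[*p,z]); print(nm,z,round((u-ox)*s),round((v-oy)*s))
    pts={"w2":[("cornerL",40,75),("edgeL",160,268),("edgeL2",265,438),("edgeR",463,245),("edgeR2",325,3)],
     "w3":[("cornerR",264,6),("edgeR",397,362),("edgeR2",482,590),("edgeL",30,110),("edgeL2",130,340)]}[tag]
    for n,u,v in pts: print(n,onz(c,u/s+ox-0.35,v/s+oy-0.35,12).round(1))
c,im,d=load("top0")
for n,u,v in [("cL",60,195),("cB",92,345),("cR",728,213),("cT",690,65)]:
    print(n,onz(c,u/5.7+285-.4,v/5.7+130-.4,12).round(1))
```

```text
w2 cam [599.3 -52.9 434.8]
far 12 195 100
far 43 166 80
near 12 335 333
near 43 319 333
cornerL [475.3  72.9  12. ]
edgeL [487.5   8.4  12. ]
edgeL2 [499.  -53.7  12. ]
edgeR [585.2 -17.5  12. ]
edgeR2 [568.4  62.3  12. ]
w3 cam [601.   63.4 434.4]
far 12 158 150
far 43 140 156
near 12 249 367
near 43 238 388
cornerR [563.3  90.1  12. ]
edgeR [588.3 -36.2  12. ]
edgeR2 [ 607.1 -130.9   12. ]
edgeL [478.4  70.   12. ]
edgeL2 [494.1 -13.1  12. ]
cL [560.4  89.1  12. ]
cB [472.3  70.9  12. ]
cR [ 545.4 -298.9   12. ]
cT [ 633.4 -279.9   12. ]
```

servo_tool([
  [[-0.0265, -0.0155, 0], [0, 0, 0], 1],
  [[-0.0265, -0.0155, 0], [0, 0, 0], 1],
  [[0, 0, 0.026], [0, 0, -0.0706], 1],
  [[0, 0, 0.026], [0, 0, -0.0706], 1],
  [[0, 0, 0.026], [0, 0, -0.0706], 1],
  [[0, 0, 0.026], [0, 0, -0.0706], 1],
  [[0, 0, 0.026], [0, 0, -0.0706], 1],
  [[0, 0, 0], [0, 0, 0], 1],
  [[0, 0, 0], [0, 0, 0], 1],
  [[0, 0, 0], [0, 0, 0], 1],
])

```text
clock: 2.88
position: [549.1, -68.0, 140.2]
eef_rot: [0.637, 0.771, 0.0, 0.001]
wrist_force: [0.0, 0.8, 0.7]
width: 1.0
```

Run:
```python
from h import *
s=ctrl.state();c,im,d=shot("wrist","w4"); print(s["clock"],s["position"],Ro.from_quat(s["eef_rot"]).as_matrix().round(3),s["wrist_force"])
cv2.imwrite("pics/w4b.png",cv2.convertScaleAbs(im,alpha=1.8))
```

```text
2.8833 [549.06085154 -68.02271873 140.17076763] [[-0.189  0.982  0.002]
 [ 0.982  0.189 -0.001]
 [-0.001  0.002 -1.   ]] [0.03420088 0.79629798 0.69632644]
```

View pics/w4b.png

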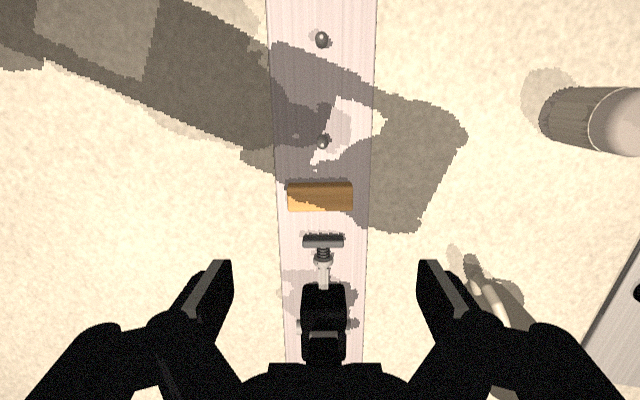

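Run:
```python
from h import *
c,im,d=load("w4")
a=cv2.resize(im[15:165,270:380],None,fx=4,fy=4,interpolation=cv2.INTER_CUBIC)
cv2.imwrite("pics/z4.png",cv2.convertScaleAbs(a,alpha=2.2))
o,_=ray(c,0,0);print(o)
ex=np.array([.981,.194]);ey=np.array([-.194,.981]);O=np.array([552.3,-85.3])
for y in(135,55):
  for z in (12,43): 
    u,v=proj(c,[*(O+y*ey),z]); print(y,z,round(u,1),round(v,1), round((u-270)*4),round((v-15)*4))
# bed edges by gradient at rows
g=cv2.GaussianBlur(im,(3,3),0).astype(int)
for v in (20,60,160,225):
    print(v,[int(x) for x in g[v,262:286].sum(1)],[int(x) for x in g[v,362:382].sum(1)])
```

```text
[534.3393519   13.38208172 306.04710429]
135 12 321.9 44.9 208 120
135 43 321.7 39.5 207 98
55 12 322.5 141.2 210 505
55 43 322.3 147.0 209 528
20 [386, 393, 400, 363, 310, 332, 389, 403, 394, 389, 392, 394, 395, 395, 395, 392, 391, 392, 390, 387, 394, 403, 404, 402] [380, 387, 389, 385, 381, 382, 382, 382, 384, 391, 394, 394, 377, 328, 318, 369, 395, 387, 378, 373]
60 [234, 234, 234, 232, 226, 205, 184, 193, 220, 231, 225, 221, 220, 220, 222, 221, 220, 221, 223, 222, 222, 223, 224, 227] [395, 394, 391, 388, 390, 392, 390, 390, 393, 398, 388, 345, 319, 360, 404, 413, 410, 407, 403, 402]
160 [225, 226, 230, 235, 236, 231, 230, 233, 231, 231, 231, 213, 192, 204, 229, 234, 230, 226, 227, 230, 233, 233, 230, 225] [227, 229, 230, 227, 226, 226, 223, 216, 214, 227, 233, 231, 229, 229, 229, 230, 234, 236, 239, 239]
225 [413, 413, 417, 417, 416, 413, 404, 397, 395, 397, 398, 396, 397, 400, 400, 379, 358, 382, 410, 409, 405, 403, 406, 408] [221, 224, 227, 226, 219, 215, 224, 224, 221, 221, 220, 219, 220, 228, 236, 237, 237, 237, 236, 237]
```

View pics/z4.png

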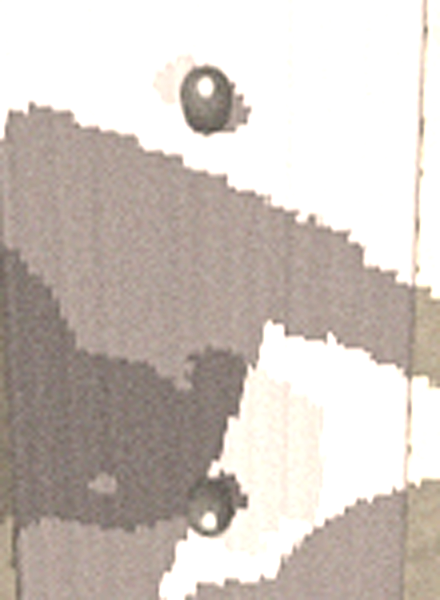

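servo_tool([
  [[0.02, 0.0015, -0.03], [0, 0, 0], 1],
  [[0.038, 0.0015, -0.015], [0, 0, 0], 1],
  [[0.039, 0.0015, -0.01], [0, 0, 0], 1],
  [[0.039, 0.0015, -0.01], [0, 0, 0], 1],
  [[0.04, 0.0015, 0], [0, 0, 0], 1],
  [[0.04, 0.0015, 0], [0, 0, 0], 1],
  [[0.04, 0.0015, 0], [0, 0, 0], 1],
  [[0.04, 0.0015, 0], [0, 0, 0], 1],
  [[0.03, 0.0015, 0], [0, 0, -0.09], 1],
  [[0, 0, 0], [0, 0, -0.097], 1],
  [[0, 0, 0], [0, 0, 0], 1],
  [[0, 0, 0], [0, 0, 0], 1],
  [[0, 0, 0], [0, 0, 0], 1],
])

```text
clock: 4.02
position: [499.4, 255.5, 205.2]
eef_rot: [0.562, 0.827, 0.001, 0.001]
wrist_force: [0.0, 0.2, 0.4]
width: 1.001
```

Run:
```python
from h import *
s=ctrl.state();c,im,d=shot("wrist","w5"); print(s["clock"],s["position"],Ro.from_quat(s["eef_rot"]).as_matrix().round(3),s["wrist_force"])
cv2.imwrite("pics/w5b.png",cv2.convertScaleAbs(im,alpha=1.5))
```

```text
4.0167 [499.40310017 255.54660337 205.15768628] [[-0.369  0.929  0.002]
 [ 0.929  0.369  0.   ]
 [-0.     0.002 -1.   ]] [0.02029584 0.16898859 0.3879761 ]
```

View pics/w5b.png

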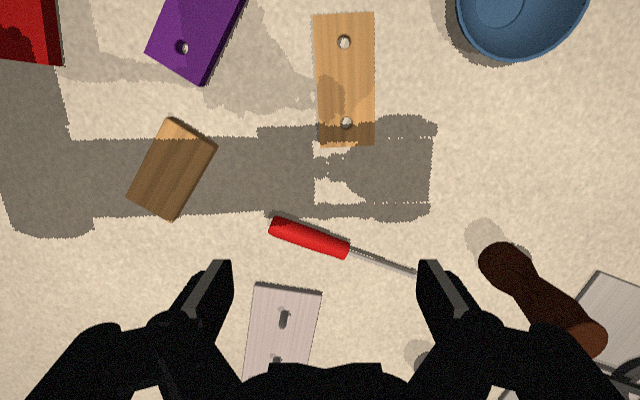

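The board is centred at about (345,80) with holes at (344,42) and (346,123). The offcut is at (170,170).

Run:
```python
from h import *
c,im,d=load("w5")
a=cv2.resize(im[0:160,295:395],None,fx=5,fy=5,interpolation=cv2.INTER_CUBIC)[:,:]
cv2.imwrite("pics/z5.png",cv2.resize(cv2.convertScaleAbs(a,alpha=1.8),None,fx=.75,fy=.75))
hsv=cv2.cvtColor(im,cv2.COLOR_BGR2HSV); 
for p in ((345,80),(325,100),(300,60),(330,135),(400,150)): print(p,hsv[p[1],p[0]],im[p[1],p[0]])
m=((hsv[...,1]>85)&(hsv[...,0]<25)).astype(np.uint8); m[:, :295]=0;m[:,395:]=0;m[160:]=0
m=cv2.morphologyEx(m,cv2.MORPH_OPEN,np.ones((3,3)))
cn=max(cv2.findContours(m,0,2)[0],key=cv2.contourArea); r=cv2.minAreaRect(cn); print(r,cv2.contourArea(cn))
for p in cv2.boxPoints(r): print(p,onz(c,*p,18).round(1))
X=onz(c,*r[0],18); print("ctr",X)
for h in ((344,42),(346,123)): print(onz(c,*h,18))
```

```text
(345, 80) [ 17 131 134] [ 65 104 134]
(325, 100) [ 15 133 115] [ 55  85 115]
(300, 60) [ 19  50 147] [118 136 147]
(330, 135) [ 15 136  73] [34 54 73]
(400, 150) [17 49 83] [67 76 83]
((345.8587646484375, 79.39277648925781), (133.81637573242188, 61.43656539916992), 87.39744567871094) 7644.0
[312.13403   13.948448] [433.8 392.8  18. ]
[373.5072   11.15876] [488.4 417.1  18. ]
[379.5835 144.8371] [548.5 301.1  18. ]
[318.21033 147.6268 ] [486.8 273.3  18. ]
ctr [487.65497191 349.73908943  18.        ]
[472.27290708 381.36943678  18.        ]
[504.97668394 309.14213152  18.        ]
```

View pics/z5.png

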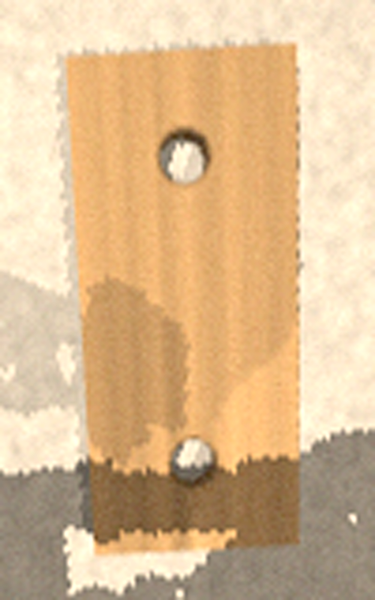

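Run:
```python
from h import *
c,im,d=load("w5"); s=3.75
P=[onz(c,u/s+295-.4,v/s-.4,18)[:2] for u,v in((68,57),(296,44),(298,543),(95,553),(185,156),(193,457))]
for p in P: print(p.round(1))
print("ctr",np.mean(P[:4],0),"holes mid",(P[4]+P[5])/2, "dist",np.linalg.norm(P[4]-P[5]),"angs",[np.degrees(np.arctan2(*(a-b)[::-1])).round(2) for a,b in((P[0],P[3]),(P[1],P[2]),(P[4],P[5]))])
print(np.linalg.norm(P[0]-P[1]),np.linalg.norm(P[0]-P[3]),np.linalg.norm(P[1]-P[2]))
# height from depth near centre
for u,v in((345,80),(330,60)): print(pt(c,u,v,d[v,u]))
```

```text
[434.6 392.3]
[488.5 416.9]
[542.7 299.3]
[488.4 274.6]
[471.9 382. ]
[504.4 310.7]
ctr [488.53188905 345.77718571] holes mid [488.17227387 346.33464867] dist 78.40273122047057 angs [np.float64(114.54), np.float64(114.74), np.float64(114.48)]
59.198485916643385 129.39480960977886 129.50795822577862
[486.99861327 348.8091984   19.25379863]
[469.91561597 332.47690944 371.09719996]
```

servo_tool([
  [[0.03, 0.008, 0.03], [0, 0, 0], 1],
  [[0.03, 0.008, 0.03], [0, 0, 0], 1],
  [[0.028, 0.007, 0.03], [0, 0, -0.05], 1],
  [[0, 0, 0.03], [0, 0, 0], 1],
  [[0, 0, 0.02], [0, 0, 0], 1],
  [[0, 0, 0], [0, 0, 0], 1],
  [[0, 0, 0], [0, 0, 0], 1],
])

```text
clock: 4.65
position: [486.9, 342.7, 64.9]
eef_rot: [0.54, 0.841, -0.001, -0.001]
wrist_force: [-0.1, 0.5, 0.6]
width: 1.002
```

Run:
```python
from h import *
s=ctrl.state();c,im,d=shot("wrist","w6"); print(s["clock"],s["position"],Ro.from_quat(s["eef_rot"]).as_matrix().round(4),s["wrist_force"])
cv2.imwrite("pics/w6b.png",cv2.convertScaleAbs(im,alpha=1.5))
```

```text
4.65 [486.86773269 342.65112991  64.87396015] [[-4.157e-01  9.095e-01 -2.700e-03]
 [ 9.095e-01  4.157e-01 -1.800e-03]
 [-5.000e-04 -3.200e-03 -1.000e+00]] [-0.07466038  0.53834055  0.58297624]
```

View pics/w6b.png

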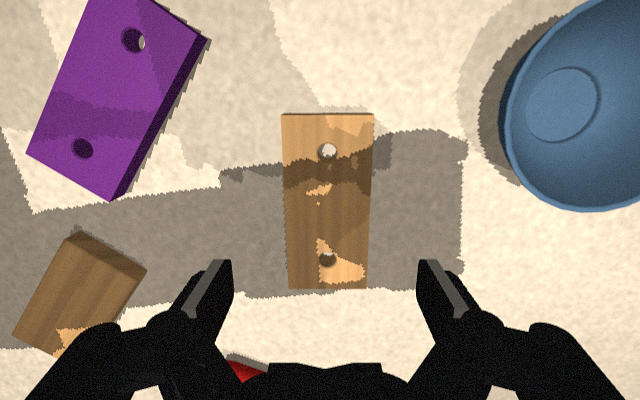

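The holes are now at (328,151) and (327,259). The board is square to the jaws.

Run:
```python
from h import *
c,im,d=load("w6")
a=cv2.resize(im[100:300,270:390],None,fx=4,fy=4,interpolation=cv2.INTER_CUBIC)
cv2.imwrite("pics/z6.png",cv2.resize(cv2.convertScaleAbs(a,alpha=1.8),None,fx=.75,fy=.75))
```

```text
(no output)
```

View pics/z6.png

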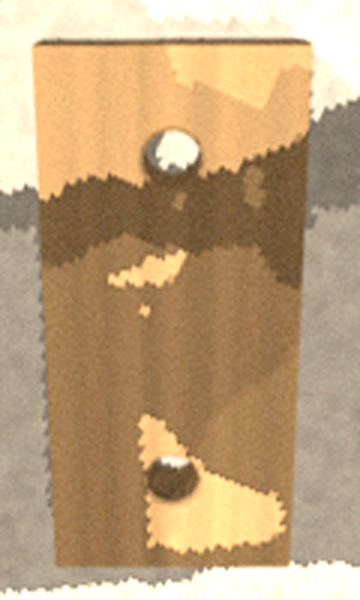

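Run:
```python
from h import *
c,im,d=load("w6"); s=3.
print(ray(c,0,0)[0])
for z in (16,18,20):
 P=[onz(c,u/s+270-.3,v/s+100-.3,z)[:2] for u,v in((33,45),(310,45),(290,566),(56,565),(173,154),(173,478))]
 print(z,"ctr",np.mean(P[:4],0),"holes mid",(P[4]+P[5])/2, "dist",np.linalg.norm(P[4]-P[5]),"angs",[np.degrees(np.arctan2(*(a-b)[::-1])).round(2) for a,b in((P[0],P[3]),(P[1],P[2]),(P[4],P[5]))],np.linalg.norm(P[0]-P[1]),np.linalg.norm(P[2]-P[3]),np.linalg.norm(P[0]-P[3]))
# two-view height from holes w5,w6
def tri(a,b):
    A=[];B=[]
    for o,dd in(a,b):
        dd=dd/np.linalg.norm(dd);M=np.eye(3)-np.outer(dd,dd);A.append(M);B.append(M@o)
    return np.linalg.lstsq(np.vstack(A),np.hstack(B),rcond=None)[0]
c5,_,_=load("w5")
print(tri(ray(c5,185/3.75+294.6,156/3.75-.4),ray(c,173/3+269.7,154/3+99.7)),tri(ray(c5,193/3.75+294.6,457/3.75-.4),ray(c,173/3+269.7,478/3+99.7)))
```

```text
[454.34565348 418.30225084 230.80049842]
16 ctr [489.43249839 344.65199989] holes mid [489.18890197 345.5923458 ] dist 82.07103295464815 angs [np.float64(114.73), np.float64(115.11), np.float64(114.77)] 60.0081723560954 60.87109758541615 131.42973307734
18 ctr [489.10580599 345.33775482] holes mid [488.86447769 346.2693452 ] dist 81.30687240977062 angs [np.float64(114.73), np.float64(115.11), np.float64(114.77)] 59.44943834198743 60.30432890439003 130.20599538541907
20 ctr [488.7791136  346.02350976] holes mid [488.54005341 346.94634461] dist 80.5427118648932 angs [np.float64(114.73), np.float64(115.11), np.float64(114.77)] 58.89070432787949 59.737560223363815 128.9822576934983
[472.04088248 382.55207496  14.3208498 ] [504.55547344 311.0265862   21.52484538]
```

servo_tool([
  [[0.0022, 0.003, 0.02], [0, 0, 0], 1],
  [[0, 0, 0.014], [0, 0, 0], 1],
  [[0, 0, 0.01], [0, 0, 0], 1],
  [[0, 0, 0], [0, 0, 0], 1],
  [[0, 0, 0], [0, 0, 0], 0.5],
  [[0, 0, 0], [0, 0, 0], 0.5],
  [[0, 0, 0], [0, 0, 0], 0.5],
  [[0, 0, 0], [0, 0, 0], 0.5],
  [[0, 0, 0], [0, 0, 0], 0.5],
  [[0, 0, 0], [0, 0, 0], 0.5],
])

```text
clock: 5.53
position: [489.5, 347.6, 22.4]
eef_rot: [0.54, 0.842, 0.0, 0.0]
wrist_force: [0.4, 0.6, 0.2]
width: 0.498
```

Run:
```python
from h import *
s=ctrl.state();c,im,d=shot("wrist","w7"); print(s["clock"],s["position"],Ro.from_quat(s["eef_rot"]).as_matrix().round(4),s["wrist_force"],s["width"])
cv2.imwrite("pics/w7b.png",cv2.convertScaleAbs(im,alpha=1.5))
```

```text
5.5333 [489.52113107 347.57466341  22.43965225] [[-4.178e-01  9.085e-01  7.000e-04]
 [ 9.085e-01  4.178e-01  4.000e-04]
 [ 1.000e-04  8.000e-04 -1.000e+00]] [0.44964485 0.63308025 0.17489403] 0.49805750408042004
```

View pics/w7b.png

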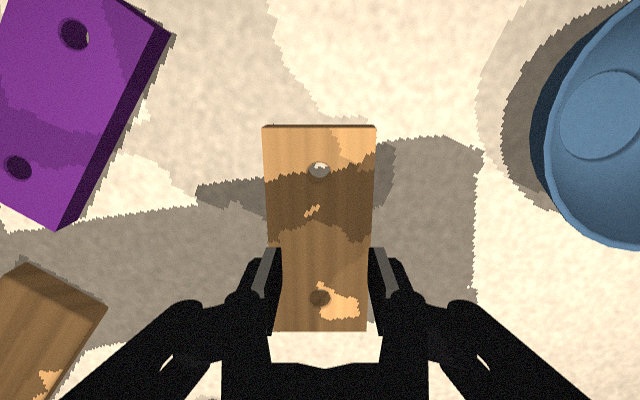

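The opening reached 0.498, which is the commanded value, so the jaws closed above the board's top face. Next I'll measure the finger height from the depth image.

Run:
```python
from h import *
c,im,d=load("w7")
for u,v in((262,270),(262,285),(262,255),(275,255),(390,270),(378,260),(385,255),(380,255),(320,200),(320,260)): print((u,v),im[v,u],pt(c,u,v,d[v,u]).round(1))
P=[onz(c,u,v,18) for u,v in((319,170),(319,298))];print(P,(P[0]+P[1])/2)
```

```text
(262, 270) [54 56 59] [462.5 347.8  72.4]
(262, 285) [55 60 62] [464.3 349.   83.6]
(262, 255) [75 85 93] [462.3 312.4   1.4]
(275, 255) [0 5 4] [465.8 348.8  58.8]
(390, 270) [49 55 58] [510.5 370.   72.5]
(378, 260) [55 56 61] [507.3 368.3  64. ]
(385, 255) [52 58 58] [510.5 370.3  60.3]
(380, 255) [52 55 57] [508.6 369.1  59.8]
(320, 200) [38 55 70] [478.7 368.5  18.8]
(320, 260) [42 70 93] [494.5 333.9  18.5]
[array([471.13780658, 383.75683103,  18.        ]), array([505.14247269, 308.91384973,  18.        ])] [488.14013963 346.33534038  18.        ]
```

Run:
```python
from h import *
for tag in("w7","w6"):
    c,im,d=load(tag)
    cols=(268,275,279,372,376,384) if tag=="w7" else (222,228,424,430)
    for u in cols:
        print(tag,u,[(v,int(im[v,u].sum()),pt(c,u,v,d[v,u]).round(0).tolist()) for v in range(244,345,6)][:9] if tag=="w7" else [(v,pt(c,u,v,d[v,u]).round(0).tolist()) for v in range(258,300,8)])
```

```text
w7 268 [(244, 242, [462.0, 330.0, 18.0]), (250, 152, [462.0, 348.0, 55.0]), (256, 161, [463.0, 348.0, 61.0]), (262, 139, [464.0, 349.0, 66.0]), (268, 151, [464.0, 349.0, 72.0]), (274, 63, [465.0, 350.0, 77.0]), (280, 62, [466.0, 350.0, 80.0]), (286, 47, [467.0, 350.0, 84.0]), (292, 36, [467.0, 347.0, 84.0])]
w7 275 [(244, 205, [466.0, 333.0, 19.0]), (250, 129, [465.0, 350.0, 56.0]), (256, 42, [466.0, 349.0, 60.0]), (262, 21, [467.0, 350.0, 66.0]), (268, 1, [468.0, 348.0, 67.0]), (274, 20, [469.0, 345.0, 68.0]), (280, 45, [470.0, 343.0, 69.0]), (286, 63, [471.0, 341.0, 69.0]), (292, 18, [472.0, 338.0, 70.0])]
w7 279 [(244, 210, [468.0, 333.0, 18.0]), (250, 36, [467.0, 349.0, 54.0]), (256, 26, [468.0, 347.0, 55.0]), (262, 53, [469.0, 344.0, 55.0]), (268, 4, [470.0, 342.0, 56.0]), (274, 35, [471.0, 339.0, 57.0]), (280, 34, [473.0, 336.0, 57.0]), (286, 26, [474.0, 335.0, 60.0]), (292, 32, [475.0, 332.0, 59.0])]
w7 372 [(244, 277, [456.0, 423.0, 188.0]), (250, 8, [506.0, 368.0, 55.0]), (256, 60, [505.0, 368.0, 61.0]), (262, 19, [506.0, 365.0, 61.0]), (268, 11, [508.0, 363.0, 62.0]), (274,
[... 788 characters left out ...]
444.0, 336.0, 112.0]), (274, [446.0, 334.0, 115.0]), (282, [447.0, 331.0, 116.0]), (290, [448.0, 329.0, 117.0]), (298, [450.0, 325.0, 117.0])]
w6 228 [(258, [437.0, 268.0, 1.0]), (266, [446.0, 334.0, 107.0]), (274, [447.0, 330.0, 107.0]), (282, [449.0, 327.0, 108.0]), (290, [450.0, 324.0, 109.0]), (298, [452.0, 320.0, 110.0])]
w6 424 [(258, [581.0, 334.0, 1.0]), (266, [524.0, 370.0, 108.0]), (274, [524.0, 368.0, 111.0]), (282, [526.0, 364.0, 111.0]), (290, [527.0, 362.0, 113.0]), (298, [528.0, 359.0, 114.0])]
w6 430 [(258, [585.0, 336.0, 1.0]), (266, [524.0, 372.0, 112.0]), (274, [523.0, 371.0, 117.0]), (282, [523.0, 369.0, 119.0]), (290, [525.0, 366.0, 119.0]), (298, [526.0, 363.0, 121.0])]
```

Run:
```python
from h import *
print(ctrl.finger_overhang, ctrl.state()["width"])
for tag,p,w in(("w7",np.array([489.5,347.6,22.4]),42),("w6",np.array([486.9,342.7,64.9]),85)):
    c,im,d=load(tag); R=np.array(c["R"])
    X=np.array([-.4166,.909,0]);Y=np.array([.909,.4166,0]);o=ray(c,0,0)[0]-p
    print(tag,"cam rel tool",o@X,o@Y,o[2], "opt axis",R[2]@X,R[2]@Y,R[2][2])
    for z in(-14,0,20,30,40): print(z,[np.round(proj(c,p+11*X+s*w/2*Y+[0,0,z])) for s in(-1,1)])
```

```text
14.0 0.49939938470796086
w7 cam rel tool 82.2180075704865 1.109108591422135 166.01711038203555 opt axis -0.3179593605319029 0.0015076115412798767 -0.9480944286317471
-14 [array([287., 214.]), array([357., 214.])]
0 [array([285., 223.]), array([359., 223.])]
20 [array([280., 239.]), array([364., 239.])]
30 [array([277., 248.]), array([366., 248.])]
40 [array([274., 259.]), array([369., 259.])]
w6 cam rel tool 82.28458677441105 1.903996718889467 165.90049841570018 opt axis -0.31849317097513213 -0.003042778323965963 -0.947911524514992
-14 [array([252., 214.]), array([393., 214.])]
0 [array([246., 223.]), array([398., 223.])]
20 [array([237., 239.]), array([406., 239.])]
30 [array([231., 248.]), array([411., 248.])]
40 [array([225., 259.]), array([417., 259.])]
```

Run:
```python
from h import *
c,im,d=shot("scene","s1"); p=np.array([489.5,347.6,22.4]);print(proj(c,p))
u,v=map(int,proj(c,p)); 
a=cv2.resize(im[v-75:v+55,u-80:u+80],None,fx=4.5,fy=4.5,interpolation=cv2.INTER_CUBIC)
X=np.array([-.4166,.909,0]);Y=np.array([.909,.4166,0])
for z in(-14,0,30):
    for s in(-1,1):
        q=proj(c,p+[0,0,z]+s*21*Y); cv2.circle(a,(int((q[0]-u+80)*4.5),int((q[1]-v+75)*4.5)),4,(0,0,255) if z==-14 else (0,255,0) if z==0 else (255,0,0),-1)
cv2.imwrite("pics/s1z.png",cv2.convertScaleAbs(a,alpha=1.6))
```

```text
(np.float64(377.0468863730615), np.float64(301.8330904442836))
```

View pics/s1z.png

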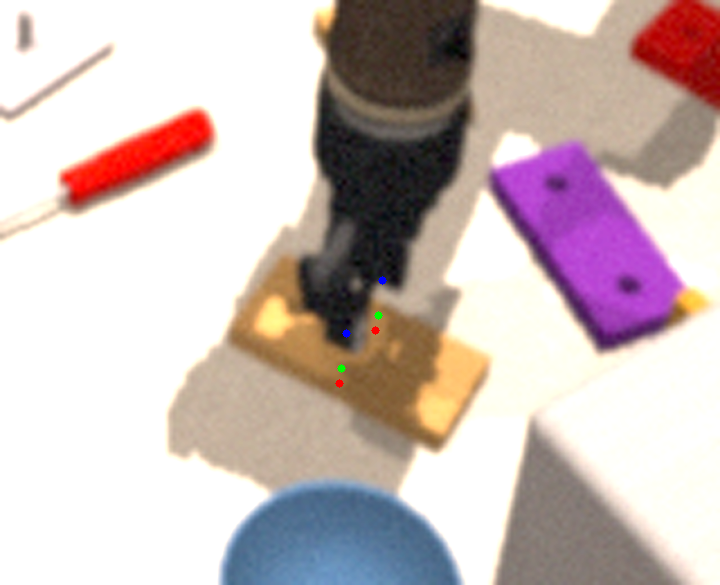

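The depth readings and the scene camera agree that the fingertips stand about 30 mm above the reported TCP at half opening, and about 40 mm when fully open. The stated 14 mm ahead does not hold. I'll work with the measured offset and go lower.

servo_tool([
  [[0, 0, 0], [0, 0, 0], 1],
  [[0, 0, 0], [0, 0, 0], 1],
  [[0, 0, 0], [0, 0, 0], 1],
  [[0, 0, 0], [0, 0, 0], 1],
  [[-0.001, -0.002, 0.015], [0, 0, 0], 1],
  [[0, 0, 0.015], [0, 0, 0], 1],
  [[0, 0, 0.01], [0, 0, 0], 1],
  [[0, 0, 0], [0, 0, 0], 1],
  [[0, 0, 0], [0, 0, 0], 1],
])

```text
clock: 6.38
position: [487.2, 345.2, -18.8]
eef_rot: [0.54, 0.842, -0.001, -0.0]
wrist_force: [-0.1, 0.5, 0.6]
width: 0.998
```

Run:
```python
from h import *
s=ctrl.state();c,im,d=shot("wrist","w8"); print(s["clock"],s["position"],s["wrist_force"],s["width"])
for u in(222,226,230,420,426,430): print(u,[(v,pt(c,u,v,d[v,u]).round(0).tolist()) for v in range(252,276,4)])
cv2.imwrite("pics/w8b.png",cv2.convertScaleAbs(im,alpha=1.5))
```

```text
6.3833 [487.18430566 345.22530284 -18.79196574] [-0.13333256  0.49034235  0.63980102] 0.9976920822952935
222 [(252, [440.0, 327.0, 1.0]), (256, [440.0, 325.0, 0.0]), (260, [443.0, 337.0, 23.0]), (264, [444.0, 339.0, 27.0]), (268, [445.0, 338.0, 30.0]), (272, [445.0, 336.0, 29.0])]
226 [(252, [441.0, 328.0, 0.0]), (256, [442.0, 326.0, 1.0]), (260, [445.0, 338.0, 23.0]), (264, [445.0, 338.0, 25.0]), (268, [446.0, 336.0, 25.0]), (272, [447.0, 334.0, 25.0])]
230 [(252, [443.0, 329.0, 1.0]), (256, [444.0, 326.0, 1.0]), (260, [446.0, 337.0, 19.0]), (264, [447.0, 334.0, 19.0]), (268, [447.0, 334.0, 21.0]), (272, [448.0, 331.0, 20.0])]
420 [(252, [531.0, 370.0, 1.0]), (256, [532.0, 367.0, 1.0]), (260, [524.0, 372.0, 19.0]), (264, [524.0, 371.0, 20.0]), (268, [525.0, 369.0, 21.0]), (272, [525.0, 368.0, 22.0])]
426 [(252, [534.0, 371.0, 0.0]), (256, [535.0, 369.0, 2.0]), (260, [524.0, 375.0, 23.0]), (264, [524.0, 374.0, 25.0]), (268, [523.0, 373.0, 28.0]), (272, [523.0, 372.0, 29.0])]
430 [(252, [536.0, 371.0, 0.0]), (256, [537.0, 369.0, 0.0]), (260, [526.0, 376.0, 23.0]), (264, [525.0, 375.0, 26.0]), (268, [524.0, 375.0, 30.0]), (272, [523.0, 374.0, 32.0])]
```

View pics/w8b.png

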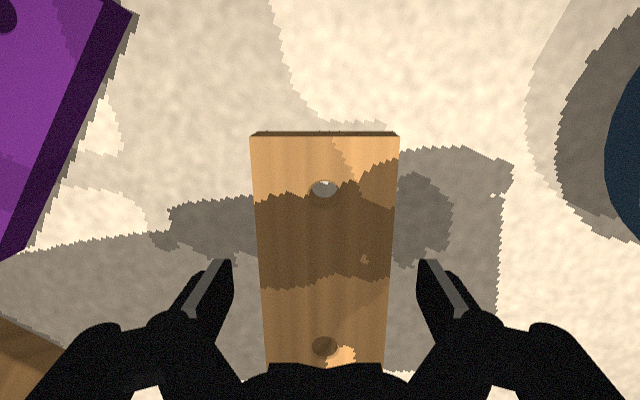

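The open fingertips stand at z of about 18, and the board is centred between the pads with holes at (324,189) and (324,347). I'll go 8 mm lower and close.

servo_tool([
  [[0, 0, 0.008], [0, 0, 0], 1],
  [[0, 0, 0], [0, 0, 0], 1],
  [[0, 0, 0], [0, 0, 0], 0.4],
  [[0, 0, 0], [0, 0, 0], 0.4],
  [[0, 0, 0], [0, 0, 0], 0.4],
  [[0, 0, 0], [0, 0, 0], 0.4],
  [[0, 0, 0], [0, 0, 0], 0.4],
  [[0, 0, 0], [0, 0, 0], 0.4],
])

```text
clock: 7.1
position: [488.6, 346.1, -25.3]
eef_rot: [0.54, 0.842, 0.001, 0.0]
wrist_force: [0.2, 0.9, 3.2]
width: 0.685
```

servo_tool([
  [[0, 0, -0.02], [0, 0, 0], 0.4],
  [[0, 0, -0.03], [0, 0, 0], 0.4],
  [[0, 0, -0.03], [0, 0, 0], 0.4],
  [[0, 0, -0.03], [0, 0, 0], 0.4],
  [[0, 0, 0], [0, 0, 0], 0.4],
  [[0, 0, 0], [0, 0, 0], 0.4],
  [[0, 0, 0], [0, 0, 0], 0.4],
])

```text
clock: 7.68
position: [486.7, 344.9, 82.8]
eef_rot: [0.54, 0.842, -0.001, -0.001]
wrist_force: [-0.8, -0.9, -1.4]
width: 0.686
```

Run:
```python
from h import *
s=ctrl.state();c,im,d=shot("wrist","w9"); print(s["clock"],s["position"],Ro.from_quat(s["eef_rot"]).as_matrix().round(4),s["wrist_force"],s["torque"],s["width"])
cv2.imwrite("pics/w9b.png",cv2.convertScaleAbs(im,alpha=1.5))
```

```text
7.6833 [486.68026517 344.91952499  82.78623219] [[-4.177e-01  9.086e-01 -2.100e-03]
 [ 9.086e-01  4.177e-01 -1.200e-03]
 [-2.000e-04 -2.400e-03 -1.000e+00]] [-0.77904848 -0.93336672 -1.35262467] [-0.03988721 -0.00256332  0.03128491] 0.6863968294533055
```

View pics/w9b.png

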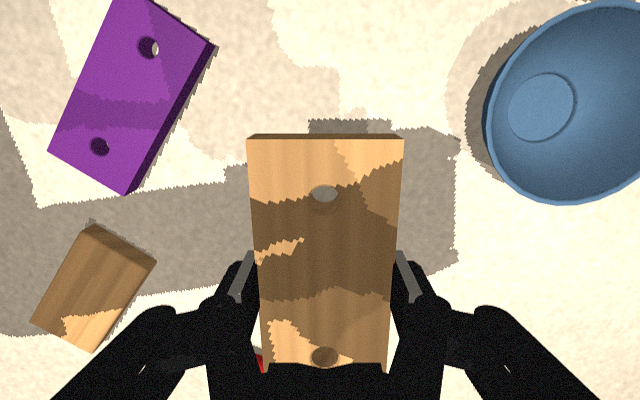

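Run:
```python
from h import *
c,im,d=load("w9"); p=np.array([486.7,344.9,82.8]);X=np.array([-.4177,.9086,0]);Y=np.array([.9086,.4177,0])
f,cx,cy=K(c)
pts=[]
for v in range(150,350,3):
    for u in range(275,380,3):
        q=pt(c,u,v,d[v,u])
        pts.append([(q-p)@X,(q-p)@Y,q[2]])
pts=np.array(pts); med=np.median(pts[:,2]); g=pts[abs(pts[:,2]-med)<6]
A=np.c_[g[:,:2],np.ones(len(g))]; co=np.linalg.lstsq(A,g[:,2],rcond=None)[0]; print(med,co,(g[:,2]-A@co).std())
a=cv2.resize(im[125:385,235:415],None,fx=3,fy=3,interpolation=cv2.INTER_CUBIC); cv2.imwrite("pics/z9.png",cv2.resize(cv2.convertScaleAbs(a,alpha=1.8),None,fx=.76,fy=.76))
```

```text
126.92174276937811 [-1.16568688e-04 -3.43689539e-03  1.26937713e+02] 0.633822925433557
```

View pics/z9.png

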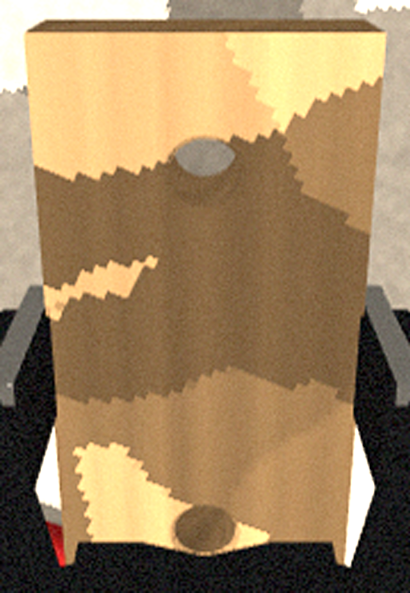

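Run:
```python
from h import *
c,im,d=load("w9"); p=np.array([486.7,344.9,82.8]);X=np.array([-.4177,.9086,0]);Y=np.array([.9086,.4177,0])
s=2.28
for n,u,v in(("h1",204,170),("h0",205,529),("TL",26,34),("TR",386,34),("midL",62,500),("midR",354,500)):
    q=onz(c,u/s+235-.3,v/s+125-.3,126.5)-p; print(n,(q@X).round(1),(q@Y).round(1),(q[:2]+p[:2]).round(1))
```

```text
h1 40.3 1.3 [471.1 382.1]
h0 -40.0 1.6 [504.9 309.2]
TL 64.1 -28.3 [434.2 391.4]
TR 64.2 31.6 [488.6 416.4]
midL -32.5 -28.2 [474.6 303.6]
midR -32.3 32.6 [529.8 329.2]
```

The board is held level and centred in the jaws to within about 1.5 mm. Now I'll carry it over the pins.

servo_tool([
  [[-0.036, -0.011, 0], [0, 0, 0], 0.4],
  [[-0.036, -0.011, 0], [0, 0, 0], 0.4],
  [[-0.036, -0.011, 0], [0, 0, 0], 0.4],
  [[-0.036, -0.011, 0], [0, 0, 0], 0.4],
  [[-0.036, -0.011, 0], [0, 0, 0], 0.4],
  [[-0.036, -0.011, 0], [0, 0, 0], 0.4],
  [[-0.036, -0.011, 0], [0, 0, 0], 0.4],
  [[-0.036, -0.011, 0], [0, 0, 0], 0.4],
  [[-0.035, -0.011, 0], [0, 0, 0], 0.4],
  [[0, 0, 0.01], [0, 0, 0.078], 0.4],
  [[0, 0, 0.01], [0, 0, 0.078], 0.4],
  [[0, 0, 0.01], [0, 0, 0.078], 0.4],
  [[0, 0, 0], [0, 0, 0], 0.4],
  [[0, 0, 0], [0, 0, 0], 0.4],
  [[0, 0, 0], [0, 0, 0], 0.4],
  [[0, 0, 0], [0, 0, 0], 0.4],
])

```text
clock: 9.07
position: [532.9, 11.1, 54.0]
eef_rot: [0.634, 0.774, -0.0, -0.0]
wrist_force: [0.2, -0.3, -1.3]
width: 0.686
```

Run:
```python
from h import *
s=ctrl.state();c,im,d=shot("wrist","w10"); print(s["clock"],s["position"],Ro.from_quat(s["eef_rot"]).as_matrix().round(4),s["wrist_force"],s["torque"],s["width"])
cv2.imwrite("pics/w10b.png",cv2.convertScaleAbs(im,alpha=1.5))
R=Ro.from_quat(s["eef_rot"]).as_matrix(); print(np.degrees(np.arctan2(R[1,0],R[0,0])))
D=np.array([533.4,10.3])-1.5*R[:2,1]-s["position"][:2]; print("tool dx dy",R[:2,0]@D,R[:2,1]@D)
```

```text
9.0667 [532.93418008  11.07660439  53.9610887 ] [[-0.1973  0.9803 -0.    ]
 [ 0.9803  0.1973  0.    ]
 [ 0.     -0.     -1.    ]] [ 0.24719241 -0.27408567 -1.29206906] [-0.04730799 -0.01842337  0.03204636] 0.686107705438437
101.3803914794496
tool dx dy -0.8532518311533156 -1.1965796854154989
```

View pics/w10b.png

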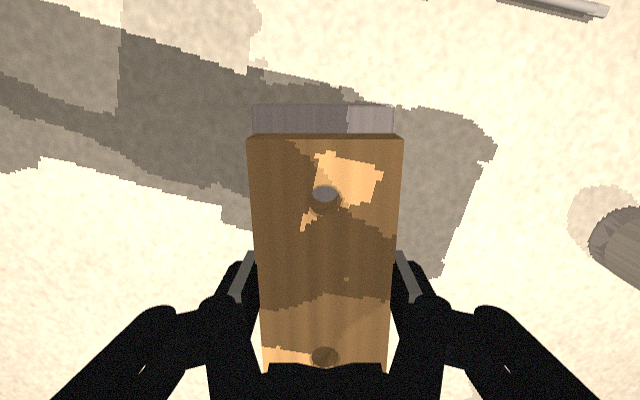

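The bed's end shows beyond the board at rows 104–133, columns 253–394, so I can check the alignment.

Run:
```python
from h import *
c,im,d=load("w10")
a=cv2.resize(im[95:145,240:410],None,fx=4.6,fy=4.6,interpolation=cv2.INTER_CUBIC); cv2.imwrite("pics/z10.png",cv2.convertScaleAbs(a,alpha=2))
```

```text
(no output)
```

View pics/z10.png

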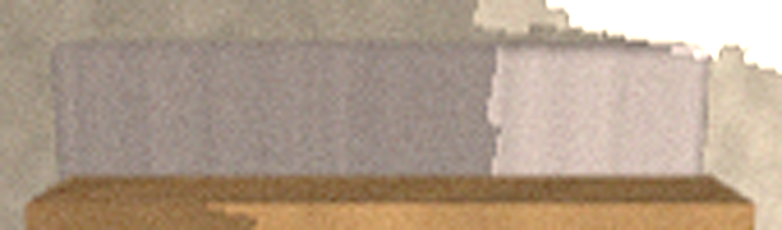

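Run:
```python
from h import *
c,im,d=load("w10"); s=4.6
q=lambda u,v,z: onz(c,u/s+240-.4,v/s+95-.4,z)[:2]
p=np.array([532.93,11.08]);X=np.array([-.1973,.9803]);Y=np.array([.9803,.1973])
top=53.96+43.7
for n,u,v,z in(("bedL",53,43,12),("bedR",706,45,12),("topL",27,203,top),("topR",753,203,top),("botL",70,178,top-18),("botR",710,178,top-18)):
    r=q(u,v,z); print(n,r.round(1),((r-p)@X).round(1),((r-p)@Y).round(1))
for n,u,v in(("h1",324.5,199.5),):pass
```

```text
bedL [474.8  74.7] 73.8 -44.4
bedR [561.5  91.9] 73.6 44.0
topL [492.1  68.9] 64.7 -28.7
topR [550.6  80.7] 64.8 31.1
botL [491.9  68.6] 64.5 -28.8
botR [550.9  80.5] 64.5 31.3
```

servo_tool([
  [[-0.0009, -0.0013, 0.015], [0, 0, 0], 0.4],
  [[0, 0, 0.015], [0, 0, 0], 0.4],
  [[0, 0, 0], [0, 0, 0], 0.4],
  [[0, 0, 0], [0, 0, 0], 0.4],
  [[0, 0, 0], [0, 0, 0], 0.4],
])

```text
clock: 9.53
position: [532.5, 9.8, 24.8]
eef_rot: [0.634, 0.773, 0.0, 0.001]
wrist_force: [-0.1, -0.6, -1.5]
width: 0.686
```

Run:
```python
from h import *
for i in range(3):
    s=ctrl.state();c,im,d=shot("wrist","w11") ; print(s["clock"],s["position"],s["wrist_force"],s["torque"])
a=cv2.resize(im[115:215,230:420],None,fx=4.2,fy=4.2,interpolation=cv2.INTER_CUBIC); cv2.imwrite("pics/z11.png",cv2.convertScaleAbs(a,alpha=2))
```

```text
9.5333 [532.4767528    9.800959    24.76483295] [-0.10867349 -0.56748891 -1.50145445] [ 0.03083153 -0.03891039 -0.02546368]
9.5833 [532.82910218   9.72954003  25.03944801] [ 0.67442587 -0.80058355 -1.5141228 ] [-0.01572465  0.01486849  0.01001283]
9.6333 [532.93416248   9.70164584  25.12064163] [-0.11845692  0.05341321 -0.44792138] [ 0.00058777 -0.01717836 -0.01824193]
```

View pics/z11.png

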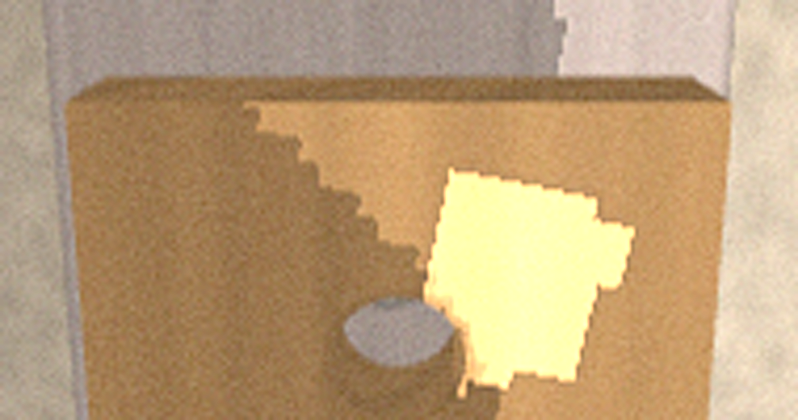

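servo_tool([
  [[0, -0.0005, 0.008], [0, 0, 0], 0.4],
  [[0, 0, 0.006], [0, 0, 0], 0.4],
  [[0, 0, 0], [0, 0, 0], 0.4],
  [[0, 0, 0], [0, 0, 0], 0.4],
])

```text
clock: 10.02
position: [530.4, 9.6, 9.2]
eef_rot: [0.634, 0.773, -0.0, -0.001]
wrist_force: [-0.5, 0.3, -1.5]
width: 0.686
```

Run:
```python
from h import *
for i in range(2):
    s=ctrl.state();c,im,d=shot("wrist","w12") ; print(s["clock"],s["position"],s["wrist_force"],s["torque"])
a=cv2.resize(im[115:385,230:420],None,fx=3,fy=3,interpolation=cv2.INTER_CUBIC)[:600] ; cv2.imwrite("pics/z12.png",cv2.convertScaleAbs(a,alpha=2.5))
```

```text
10.0167 [530.4477185    9.60098463   9.1619783 ] [-0.52175262  0.25003555 -1.51714981] [ 0.01517179 -0.01348138  0.00909558]
10.0667 [530.81659266   9.58462651   9.48076854] [ 0.52134414  0.11270533 -1.85954098] [ 0.03068932  0.00178848 -0.05169089]
```

View pics/z12.png

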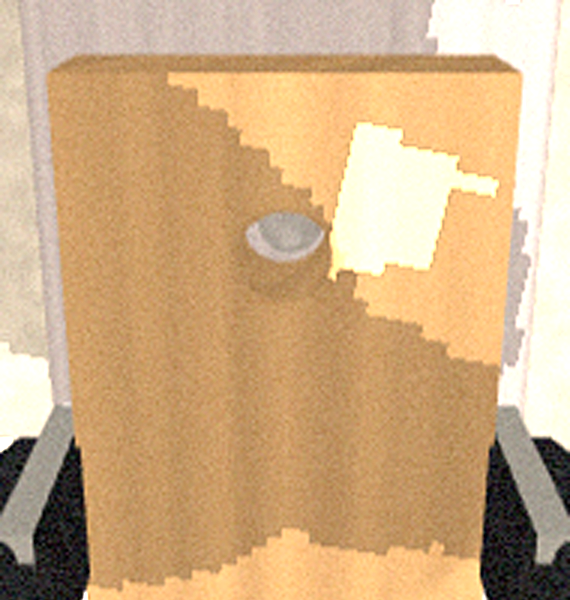

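The pin shows inside the far hole, about 0.5 mm right of centre, and there is no contact force. I'll lower further.

servo_tool([
  [[0, 0.0004, 0.006], [0, 0, 0], 0.4],
  [[0, 0, 0.006], [0, 0, 0], 0.4],
  [[0, 0, 0.006], [0, 0, 0], 0.4],
  [[0, 0, 0], [0, 0, 0], 0.4],
  [[0, 0, 0], [0, 0, 0], 0.4],
])

```text
clock: 10.53
position: [530.7, 9.7, -8.9]
eef_rot: [0.634, 0.773, -0.001, -0.001]
wrist_force: [0.3, -1.0, -1.4]
width: 0.686
```

servo_tool([
  [[0, 0, 0.002], [0, 0, 0], 0.4],
  [[0, 0, 0.001], [0, 0, 0], 0.4],
  [[0, 0, 0], [0, 0, 0], 0.4],
])

```text
clock: 10.78
position: [531.7, 9.7, -11.1]
eef_rot: [0.634, 0.773, -0.0, -0.0]
wrist_force: [-0.1, 0.6, -1.3]
width: 0.683
```

Run:
```python
from h import *
for i in range(2):
    s=ctrl.state();c,im,d=shot("wrist","w13") ; print(s["clock"],s["position"],s["wrist_force"],s["torque"])
a=cv2.resize(im[95:385,230:420],None,fx=2.8,fy=2.8,interpolation=cv2.INTER_CUBIC)[:600] ; cv2.imwrite("pics/z13.png",cv2.convertScaleAbs(a,alpha=2.5))
```

```text
10.7833 [531.66335917   9.65599205 -11.11550033] [-0.07211977  0.60752847 -1.33557235] [ 0.04570936 -0.02805296  0.01489048]
10.8333 [531.70506931   9.65496145 -11.01396795] [-0.23765952 -0.16877257 -1.31646614] [ 0.02278684 -0.00478719 -0.01935316]
```

View pics/z13.png

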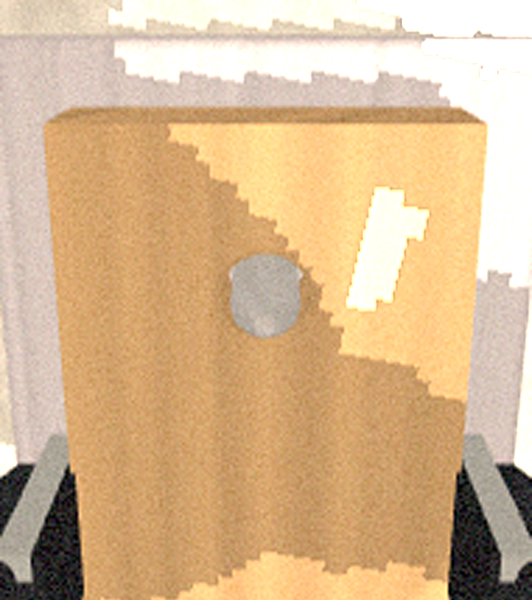

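servo_tool([
  [[0, 0, 0.001], [0, 0, 0], 0.4],
  [[0, 0, 0.001], [0, 0, 0], 0.4],
  [[0, 0, 0], [0, 0, 0], 0.4],
])

```text
clock: 11.13
position: [531.5, 9.6, -13.1]
eef_rot: [0.634, 0.773, -0.0, -0.0]
wrist_force: [-0.2, 0.2, -1.4]
width: 0.684
```

servo_tool([
  [[0, 0, 0.001], [0, 0, 0], 0.4],
  [[0, 0, 0], [0, 0, 0], 0.4],
])

```text
clock: 11.3
position: [531.7, 9.7, -13.3]
eef_rot: [0.634, 0.773, -0.0, -0.0]
wrist_force: [-2.5, 0.2, 3.9]
width: 0.687
```

servo_tool([
  [[0, 0, 0.001], [0, 0, 0], 0.4],
  [[0, 0, 0], [0, 0, 0], 0.4],
])

```text
clock: 11.47
position: [531.7, 9.7, -13.4]
eef_rot: [0.634, 0.773, -0.0, -0.0]
wrist_force: [-5.8, 0.1, 12.5]
width: 0.687
```

The board touches the bed with 12 N upward at the expected height. Release and rise.

servo_tool([
  [[0, 0, -0.001], [0, 0, 0], 0.8],
  [[0, 0, 0], [0, 0, 0], 1],
  [[0, 0, 0], [0, 0, 0], 1],
  [[0, 0, 0], [0, 0, 0], 1],
  [[0, 0, 0], [0, 0, 0], 1],
  [[0, 0, -0.02], [0, 0, 0], 1],
  [[0, 0, -0.04], [0, 0, 0], 1],
  [[0, 0, -0.04], [0, 0, 0], 1],
  [[0, 0, 0], [0, 0, 0], 1],
  [[0, 0, 0], [0, 0, 0], 1],
  [[0, 0, 0], [0, 0, 0], 1],
])

```text
clock: 12.38
position: [531.3, 9.7, 85.8]
eef_rot: [0.634, 0.773, -0.0, -0.0]
wrist_force: [0.1, 0.3, -0.8]
width: 1.002
```

Run:
```python
from h import *
s=ctrl.state();c,im,d=shot("wrist","w14") ; print(s["clock"],s["position"],s["wrist_force"],s["torque"])
cv2.imwrite("pics/w14b.png",cv2.convertScaleAbs(im,alpha=1.8))
for u,v in((325,130),(325,200),(300,260),(350,300)): print(pt(c,u,v,d[v,u]))
```

```text
12.3833 [531.33661272   9.66141283  85.80323054] [ 0.0778971   0.31968706 -0.84203979] [ 0.00405805  0.02369302 -0.00495214]
[521.87472154  65.26668707  31.23865676]
[531.81894051  15.79408789  30.39172214]
[522.46273477 -36.3130167   30.73303916]
[568.87123408 -64.98592158  30.08886556]
```

View pics/w14b.png

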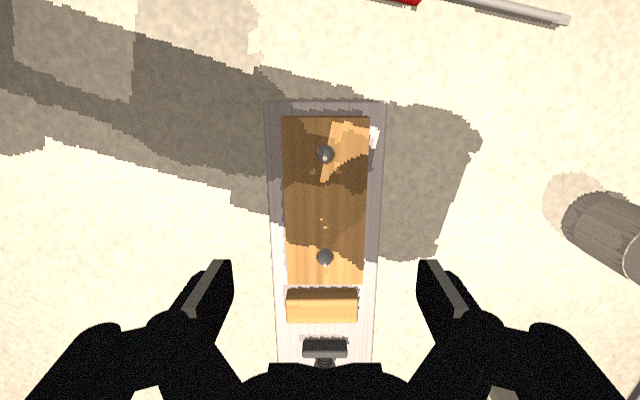

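The board is seated: both pins stand through it, at (325,153) and (325,257), and its top reads z of 30. Next is the trigger. I'll check the wrist joint before turning 90 degrees.

Run:
```python
from h import *
s=ctrl.state();print(s["qpos"])
c,im,d=load("w14")
a=cv2.resize(im[240:365,260:390],None,fx=4.6,fy=4.6,interpolation=cv2.INTER_CUBIC); cv2.imwrite("pics/z14.png",cv2.convertScaleAbs(a,alpha=1.8))
```

```text
[-6.37598794e-02  2.86961497e-01  1.94487911e+00 -8.18815955e-06
  9.12318212e-01 -2.60773786e-01]
```

View pics/z14.png

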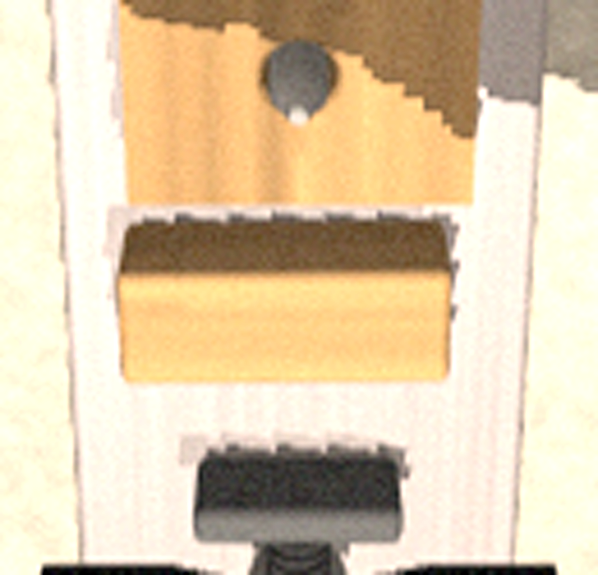

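Run:
```python
from h import *
c,im,d=load("w14");s=4.6
O=np.array([551.8,-82.9]);ey=np.array([-.196,.9806])
for n,u,v,z in(("boardend",300,205,30),("stripfront",285,272,30),("stripback",285,381,30),("footfront",298,508,29),("footback",298,541,29)):
    r=onz(c,u/s+260-.4,v/s+240-.4,z)[:2]; print(n,round((r-O)@ey,1))
```

```text
boardend 29.1
stripfront 15.4
stripback -8.1
footfront -38.1
footback -46.1
```

servo_tool([
  [[0, 0, -0.03], [0, 0, 0], 1],
  [[-0.015, 0, -0.03], [0, 0, 0], 1],
  [[-0.037, 0, -0.01], [0, 0, 0], 1],
  [[-0.037, 0, 0], [0, 0, 0], 1],
  [[-0.037, 0, 0], [0, 0, 0], 1],
  [[-0.037, 0, 0], [0, 0, 0], 1],
  [[-0.037, 0, 0], [0, 0, 0], 1],
  [[-0.036, 0.001, 0], [0, 0, 0.117], 1],
  [[0, 0, 0], [0, 0, 0.121], 1],
  [[0, 0, 0], [0, 0, 0.121], 1],
  [[0, 0, 0], [0, 0, 0.121], 1],
  [[0, 0, 0], [0, 0, 0.121], 1],
  [[0, 0, 0], [0, 0, 0.121], 1],
  [[0, 0, 0], [0, 0, 0.121], 1],
  [[0, 0, 0], [0, 0, 0.121], 1],
  [[0, 0, 0], [0, 0, 0.121], 1],
  [[0, 0, 0], [0, 0, 0.121], 1],
  [[0, 0, 0], [0, 0, 0.121], 1],
  [[0, 0, 0], [0, 0, 0.121], 1],
  [[0, 0, 0], [0, 0, 0.121], 1],
])

```text
clock: 14.1
position: [577.1, -220.8, 152.8]
eef_rot: [0.995, 0.096, -0.002, -0.001]
wrist_force: [-0.8, -0.8, -0.5]
width: 0.998
```

servo_tool([
  [[0, 0, 0], [0, 0, 0], 1],
  [[0, 0, 0], [0, 0, 0], 1],
  [[0, 0, 0], [0, 0, 0], 1],
])

```text
clock: 14.35
position: [578.0, -221.2, 154.4]
eef_rot: [0.995, 0.101, -0.001, -0.001]
wrist_force: [0.1, -0.7, -0.4]
width: 1.0
```

Run:
```python
from h import *
s=ctrl.state();c,im,d=shot("wrist","w15") ; print(s["clock"],s["position"],s["wrist_force"],s["torque"])
R=Ro.from_quat(s["eef_rot"]).as_matrix(); print(R.round(3),np.degrees(np.arctan2(R[1,0],R[0,0])))
cv2.imwrite("pics/w15b.png",cv2.convertScaleAbs(im,alpha=1.8))
```

```text
14.35 [ 577.98825679 -221.18280016  154.37947186] [ 0.07999937 -0.68296738 -0.39694871] [-0.03790794 -0.00036508  0.00833042]
[[ 0.98   0.2   -0.003]
 [ 0.2   -0.98   0.001]
 [-0.002 -0.002 -1.   ]] 11.536873530356251
```

View pics/w15b.png

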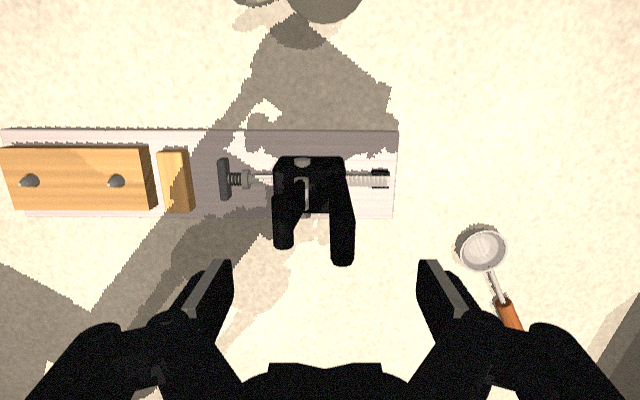

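The trigger crossbar is at (284,220), the handle at (343,230), and the foot and spring at about (230,180), all in view. Gaps measured earlier: board to strip about 14 mm, strip to foot about 30 mm.

Run:
```python
from h import *
c,im,d=load("w15")
O=np.array([551.8,-82.9]);ey=np.array([-.196,.9806]);ex=np.array([.9806,.196])
def cl(q): r=np.array(q[:2])-O; return (r@ex).round(1),(r@ey).round(1)
print("tcp",cl([578,-221.2]))
for u,v in((276,200),(280,200),(284,220),(284,235),(285,243),(343,215),(343,240),(343,255)):
    q=pt(c,u,v,d[v,u]); print((u,v),cl(q),q[2].round(1))
for v in(205,220,235): print(v,[int(x) for x in im[v,262:302].sum(1)],[int(x) for x in im[v,325:360].sum(1)])
for u,v in((226,263),(230,263),(424,263)): q=pt(c,u,v,d[v,u]); print((u,v),cl(q),q[2])
```

```text
tcp (np.float64(-1.4), np.float64(-140.8))
(276, 200) (np.float64(16.2), np.float64(-109.9)) 132.0
(280, 200) (np.float64(16.4), np.float64(-112.4)) 132.3
(284, 220) (np.float64(2.6), np.float64(-114.3)) 131.6
(284, 235) (np.float64(-8.0), np.float64(-113.9)) 131.4
(285, 243) (np.float64(-13.4), np.float64(-114.5)) 131.9
(343, 215) (np.float64(15.7), np.float64(-150.3)) 154.9
(343, 240) (np.float64(1.5), np.float64(-150.5)) 157.1
(343, 255) (np.float64(-8.4), np.float64(-150.8)) 156.4
205 [231, 237, 234, 244, 178, 185, 191, 177, 186, 82, 8, 1, 45, 39, 22, 17, 34, 12, 23, 23, 6, 32, 27, 58, 26, 14, 0, 7, 42, 25, 0, 56, 12, 6, 23, 4, 39, 0, 13, 0] [78, 16, 93, 58, 0, 27, 26, 16, 4, 10, 0, 19, 1, 6, 23, 9, 9, 34, 28, 13, 7, 26, 5, 10, 7, 0, 42, 396, 436, 433, 418, 421, 427, 419, 420]
220 [184, 182, 170, 193, 174, 182, 191, 174, 203, 195, 10, 33, 25, 13, 44, 36, 74, 24, 16, 5, 65, 7, 21, 23, 26, 8, 5, 28, 0, 8, 7, 14, 12, 3, 42, 0, 91, 362, 387, 375] [383, 388, 395, 399, 182, 3, 0, 68, 36, 21, 26, 35, 42, 53, 33, 0, 46, 36, 8, 15, 0, 17, 9, 30, 28, 35, 34, 37, 24, 22, 247, 462, 443, 441, 436]
235 [329, 175, 185, 190, 192, 195, 191, 189, 179, 187, 192, 21, 53, 37, 18, 25, 56, 48, 41, 39, 38, 33, 8, 31, 40, 37, 12, 31, 66, 34, 0, 116, 414, 401, 388, 384, 366, 369, 364, 372] [373, 381, 379, 387, 397, 0, 0, 46, 5, 49, 0, 13, 34, 44, 36, 15, 26, 0, 51, 20, 23, 6, 51, 27, 24, 19, 0, 43, 27, 43, 338, 432, 417, 429, 429]
(226, 263) (np.float64(10.4), np.float64(-97.6)) 198.03084669604635
(230, 263) (np.float64(7.8), np.float64(-97.9)) 193.50722172973292
(424, 263) (np.float64(10.9), np.float64(-183.2)) 197.92248749055616
```

servo_tool([
  [[0.001, 0, 0.03], [0, 0, 0], 1],
  [[0, 0, 0.03], [0, 0, 0], 1],
  [[0, 0, 0.015], [0, 0, 0], 1],
  [[0, 0, 0.01], [0, 0, 0], 1],
  [[0, 0, 0], [0, 0, 0], 1],
  [[0, 0, 0], [0, 0, 0], 1],
])

```text
clock: 14.9
position: [579.8, -221.4, 70.8]
eef_rot: [0.995, 0.1, -0.0, -0.0]
wrist_force: [-0.9, 0.1, 0.3]
width: 0.998
```

```bash
cat > look.py <<'E'
from h import *
import sys
def cl(q):
    r=np.array(q[:2])-np.array([551.8,-82.9]); return (r@[.9806,.196]).round(1),(r@[-.196,.9806]).round(1)
tag=sys.argv[1]
s=ctrl.state();c,im,d=shot("wrist",tag); print(round(s["clock"],2),s["position"].round(1),"clamp",cl(s["position"]),s["wrist_force"].round(1),round(s["width"],3))
cv2.imwrite(f"pics/{tag}b.png",cv2.convertScaleAbs(im,alpha=1.8))
E
python3 look.py w16
```

```text
14.9 [ 579.8 -221.4   70.8] clamp (np.float64(0.4), np.float64(-141.3)) [-0.9  0.1  0.3] 0.998
```

View pics/w16b.png

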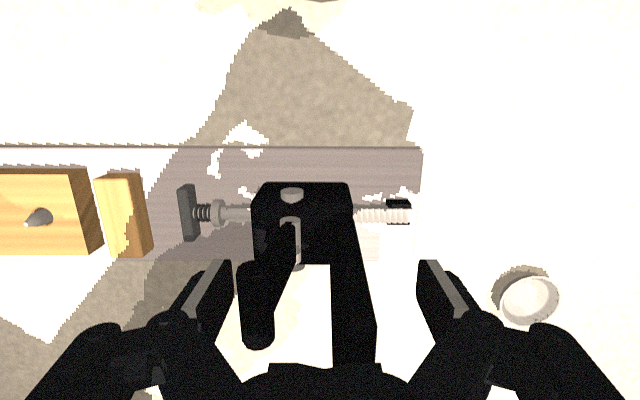

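servo_tool([
  [[0, 0.006, 0], [0, 0, 0], 1],
  [[0, 0.006, 0], [0, 0, 0], 1],
  [[0, 0.005, 0], [0, 0, 0], 1],
  [[0, 0.003, 0], [0, 0, 0], 1],
  [[0, 0, 0], [0, 0, 0], 1],
  [[0, 0, 0], [0, 0, 0], 1],
])

```text
clock: 15.45
position: [584.6, -239.7, 73.1]
eef_rot: [0.995, 0.099, 0.001, -0.002]
wrist_force: [-1.8, 5.6, 4.9]
width: 0.999
```

```bash
python3 look.py w17
```

```text
15.45 [ 584.6 -239.7   73.1] clamp (np.float64(1.5), np.float64(-160.2)) [-1.8  5.6  4.9] 0.999
```

View pics/w17b.png

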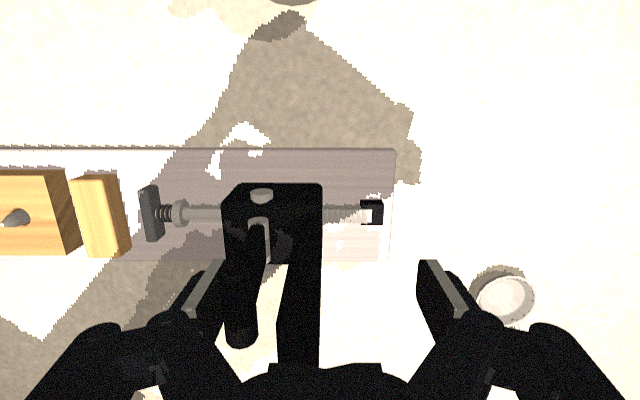

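The plunger follows: the gap from foot (150,213) to strip (125,213) is shrinking. Finish this stroke.

servo_tool([
  [[0, 0.003, 0], [0, 0, 0], 1],
  [[0, 0.002, 0], [0, 0, 0], 1],
  [[0, 0, 0], [0, 0, 0], 1],
])

```text
clock: 15.75
position: [585.5, -244.2, 73.1]
eef_rot: [0.995, 0.099, 0.001, -0.002]
wrist_force: [-1.5, 6.8, 5.9]
width: 0.998
```

```bash
python3 look.py w18
```

```text
15.75 [ 585.5 -244.2   73.1] clamp (np.float64(1.4), np.float64(-164.7)) [-1.5  6.8  5.9] 0.998
```

View pics/w18b.png

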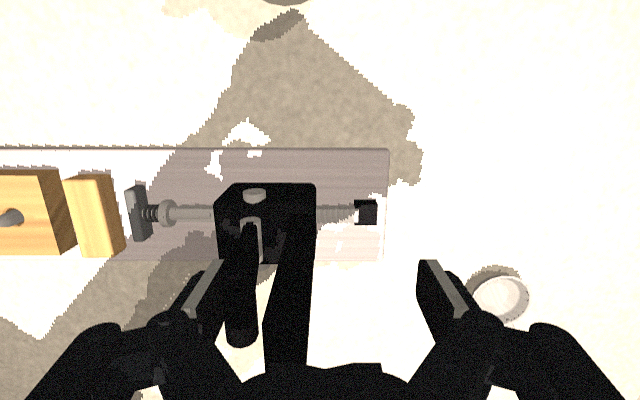

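servo_tool([
  [[0, -0.008, 0], [0, 0, 0], 1],
  [[0, -0.008, 0], [0, 0, 0], 1],
  [[0, -0.006, 0], [0, 0, 0], 1],
  [[0, 0, 0], [0, 0, 0], 1],
  [[0, 0, 0], [0, 0, 0], 1],
  [[0, 0, 0], [0, 0, 0], 1],
])

```text
clock: 16.3
position: [580.5, -224.6, 71.0]
eef_rot: [0.995, 0.099, 0.0, 0.0]
wrist_force: [-0.1, 0.1, 0.6]
width: 0.998
```

```bash
python3 look.py w19
```

```text
16.3 [ 580.5 -224.6   71. ] clamp (np.float64(0.4), np.float64(-144.6)) [-0.1  0.1  0.6] 0.998
```

View pics/w19b.png

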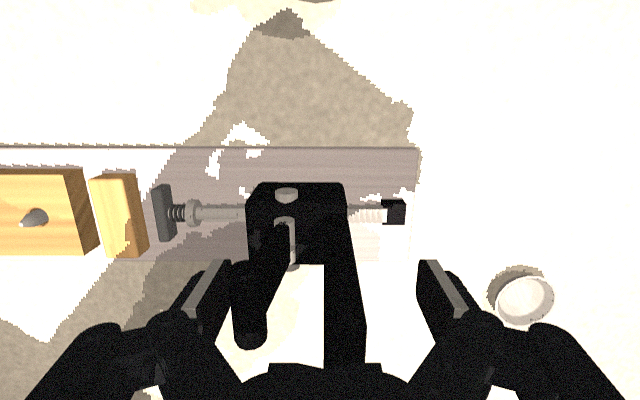

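The trigger is released with no force, and the plunger kept its gain: foot front at (153,213), strip back at (143,213). Second stroke.

servo_tool([
  [[0, 0.006, 0], [0, 0, 0], 1],
  [[0, 0.006, 0], [0, 0, 0], 1],
  [[0, 0.005, 0], [0, 0, 0], 1],
  [[0, 0.004, 0], [0, 0, 0], 1],
  [[0, 0, 0], [0, 0, 0], 1],
  [[0, 0, 0], [0, 0, 0], 1],
])

```text
clock: 16.85
position: [584.1, -243.3, 71.4]
eef_rot: [0.995, 0.099, -0.001, -0.002]
wrist_force: [-2.8, 6.3, 5.6]
width: 1.005
```

```bash
python3 look.py w20
```

```text
16.85 [ 584.1 -243.3   71.4] clamp (np.float64(0.2), np.float64(-163.6)) [-2.8  6.3  5.6] 1.005
```

View pics/w20b.png

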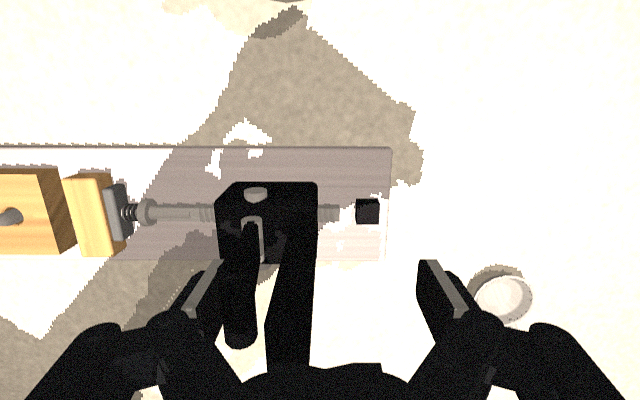

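The foot now touches the strip at (112,213), with the board gap still open. Release, then do the third stroke in parts.

servo_tool([
  [[0, -0.008, 0], [0, 0, 0], 1],
  [[0, -0.008, 0], [0, 0, 0], 1],
  [[0, -0.007, 0], [0, 0, 0], 1],
  [[0, 0, 0], [0, 0, 0], 1],
  [[0, 0, 0], [0, 0, 0], 1],
  [[0, 0, 0], [0, 0, 0], 1],
  [[0, 0.006, 0], [0, 0, 0], 1],
  [[0, 0.005, 0], [0, 0, 0], 1],
  [[0, 0.003, 0], [0, 0, 0], 1],
  [[0, 0, 0], [0, 0, 0], 1],
  [[0, 0, 0], [0, 0, 0], 1],
])

```text
clock: 17.82
position: [582.4, -234.5, 71.5]
eef_rot: [0.995, 0.098, -0.001, -0.002]
wrist_force: [-2.1, 6.2, 5.3]
width: 1.002
```

```bash
python3 look.py w21
```

```text
17.82 [ 582.4 -234.5   71.5] clamp (np.float64(0.3), np.float64(-154.6)) [-2.1  6.2  5.3] 1.002
```

View pics/w21b.png

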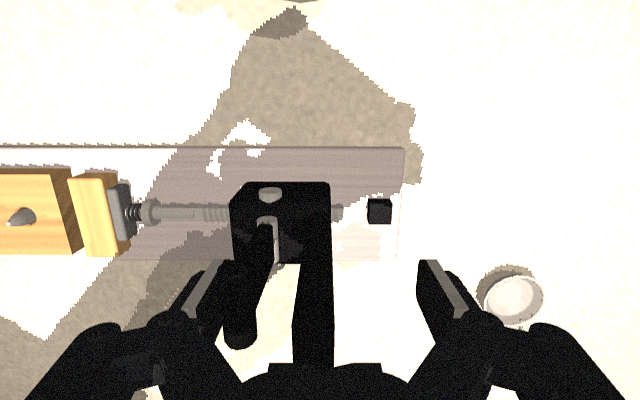

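servo_tool([
  [[0, 0.003, 0], [0, 0, 0], 1],
  [[0, 0.002, 0], [0, 0, 0], 1],
  [[0, 0, 0], [0, 0, 0], 1],
  [[0, 0, 0], [0, 0, 0], 1],
])

```text
clock: 18.2
position: [583.3, -239.0, 71.6]
eef_rot: [0.995, 0.099, -0.001, -0.003]
wrist_force: [-1.2, 6.9, 5.3]
width: 1.001
```

```bash
python3 look.py w22
cat > z.py <<'E'
from h import *
import sys
c,im,d=load(sys.argv[1]); a=cv2.resize(im[155:270,30:190],None,fx=5,fy=5,interpolation=cv2.INTER_CUBIC); cv2.imwrite(f"pics/{sys.argv[1]}z.png",cv2.convertScaleAbs(a,alpha=2))
E
python3 z.py w22
```

```text
18.2 [ 583.3 -239.    71.6] clamp (np.float64(0.3), np.float64(-159.3)) [-1.2  6.9  5.3] 1.001
```

View pics/w22z.png

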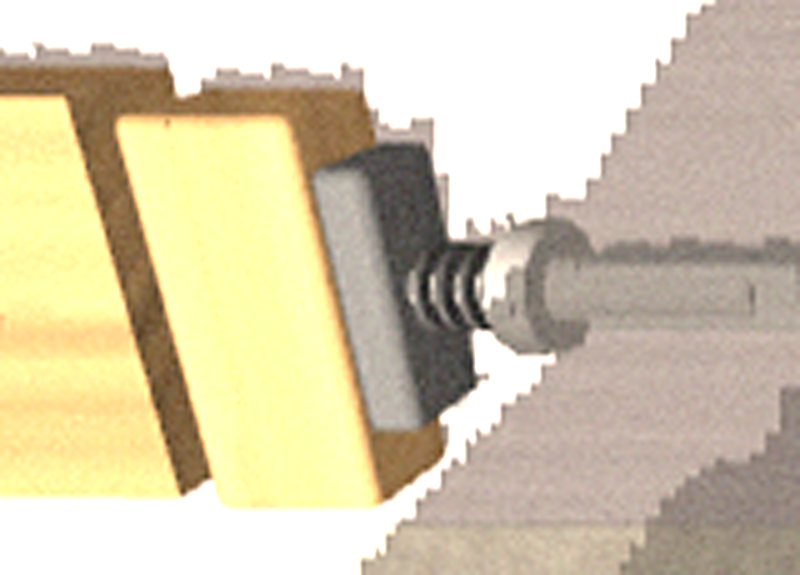

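About 5 mm of gap remains between the strip and the board, and the spring is free. Finish this stroke.

servo_tool([
  [[0, 0.002, 0], [0, 0, 0], 1],
  [[0, 0.002, 0], [0, 0, 0], 1],
  [[0, 0, 0], [0, 0, 0], 1],
  [[0, 0, 0], [0, 0, 0], 1],
])

```text
clock: 18.58
position: [584.1, -242.9, 71.6]
eef_rot: [0.995, 0.099, -0.001, -0.003]
wrist_force: [-2.1, 6.2, 6.6]
width: 0.998
```

```bash
python3 look.py w23; python3 z.py w23
```

```text
18.58 [ 584.1 -242.9   71.6] clamp (np.float64(0.3), np.float64(-163.2)) [-2.1  6.2  6.6] 0.998
```

View pics/w23z.png

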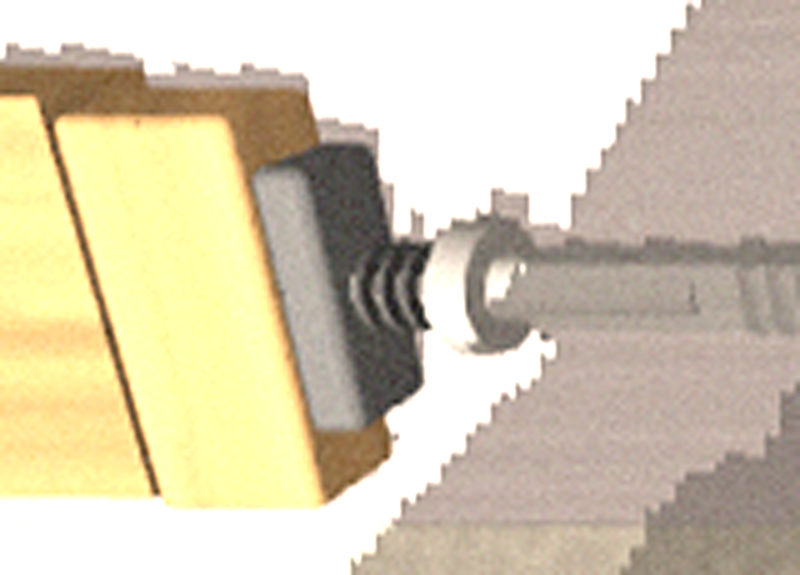

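About 1 mm of gap is left. Release for a fresh bite, then squeeze gradually.

servo_tool([
  [[0, -0.008, 0], [0, 0, 0], 1],
  [[0, -0.008, 0], [0, 0, 0], 1],
  [[0, -0.006, 0], [0, 0, 0], 1],
  [[0, 0, 0], [0, 0, 0], 1],
  [[0, 0, 0], [0, 0, 0], 1],
  [[0, 0, 0], [0, 0, 0], 1],
  [[0, 0.005, 0], [0, 0, 0], 1],
  [[0, 0.004, 0], [0, 0, 0], 1],
  [[0, 0, 0], [0, 0, 0], 1],
  [[0, 0, 0], [0, 0, 0], 1],
])

```text
clock: 19.47
position: [582.0, -232.2, 71.1]
eef_rot: [0.995, 0.099, -0.0, -0.0]
wrist_force: [-0.2, 2.6, 1.9]
width: 0.996
```

```bash
python3 look.py w24; python3 z.py w24
```

```text
19.47 [ 582.  -232.2   71.1] clamp (np.float64(0.3), np.float64(-152.3)) [-0.2  2.6  1.9] 0.996
```

View pics/w24z.png

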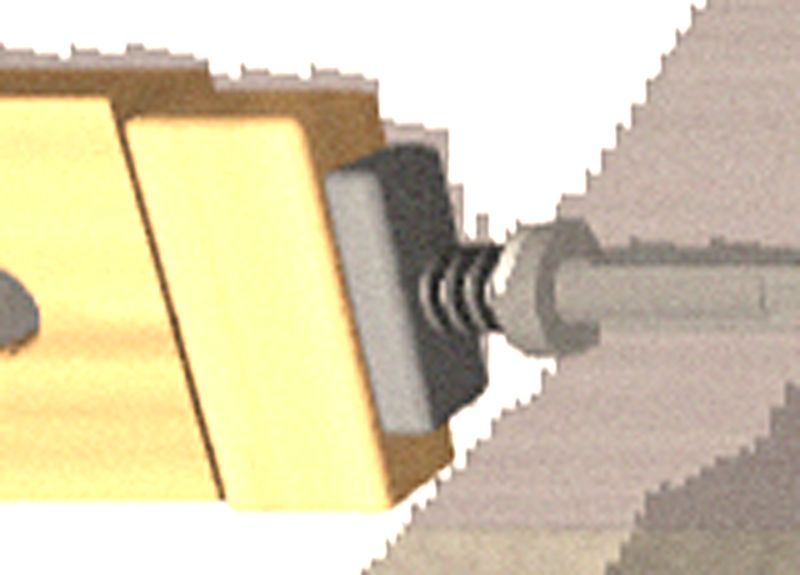

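servo_tool([
  [[0, 0.002, 0], [0, 0, 0], 1],
  [[0, 0, 0], [0, 0, 0], 1],
  [[0, 0, 0], [0, 0, 0], 1],
])

```text
clock: 19.77
position: [582.0, -232.6, 71.0]
eef_rot: [0.995, 0.099, -0.0, -0.001]
wrist_force: [-1.7, 6.6, 5.0]
width: 1.0
```

servo_tool([
  [[0, 0.002, 0], [0, 0, 0], 1],
  [[0, 0, 0], [0, 0, 0], 1],
  [[0, 0, 0], [0, 0, 0], 1],
])

```text
clock: 20.02
position: [582.2, -233.7, 71.1]
eef_rot: [0.995, 0.099, -0.001, -0.002]
wrist_force: [-1.0, 7.9, 5.1]
width: 1.001
```

```bash
python3 look.py w25; python3 z.py w25
```

```text
20.02 [ 582.2 -233.7   71.1] clamp (np.float64(0.2), np.float64(-153.8)) [-1.   7.9  5.1] 1.001
```

View pics/w25z.png

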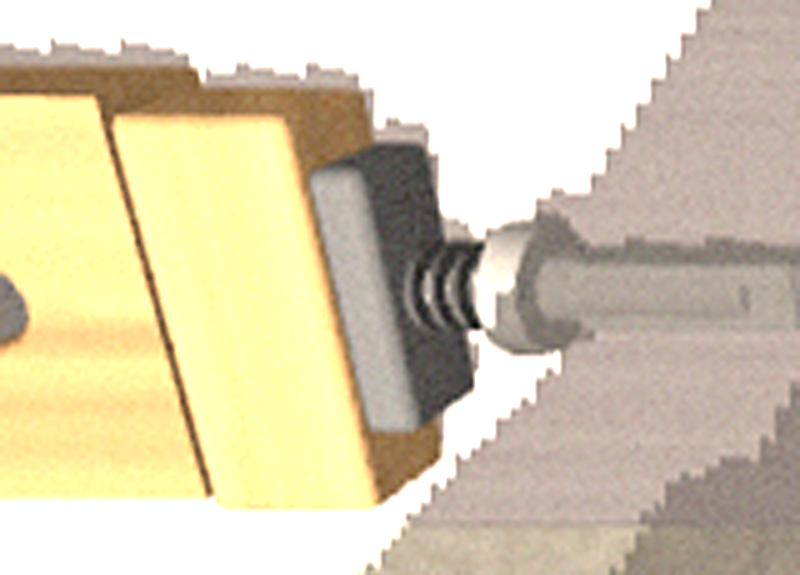

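servo_tool([
  [[0, 0.002, 0], [0, 0, 0], 1],
  [[0, 0.002, 0], [0, 0, 0], 1],
  [[0, 0, 0], [0, 0, 0], 1],
  [[0, 0, 0], [0, 0, 0], 1],
])

```text
clock: 20.4
position: [582.8, -236.6, 71.4]
eef_rot: [0.995, 0.099, -0.001, -0.003]
wrist_force: [-2.5, 10.1, 7.5]
width: 1.002
```

```bash
python3 look.py w26; python3 z.py w26
```

```text
20.4 [ 582.8 -236.6   71.4] clamp (np.float64(0.3), np.float64(-156.8)) [-2.5 10.1  7.5] 1.002
```

View pics/w26z.png

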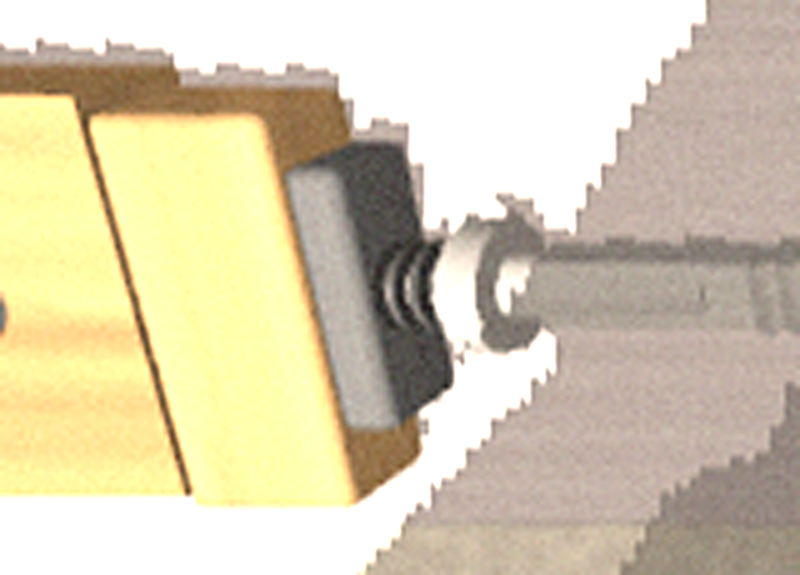

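The spring is pressed in by about 3.3 mm, judging from the collar-to-foot gap going from 55 to 33 zoom pixels at about 6.5 px/mm. I'll squeeze a little more.

servo_tool([
  [[0, 0.0015, 0], [0, 0, 0], 1],
  [[0, 0.0015, 0], [0, 0, 0], 1],
  [[0, 0, 0], [0, 0, 0], 1],
  [[0, 0, 0], [0, 0, 0], 1],
])

```text
clock: 20.78
position: [583.1, -238.5, 71.5]
eef_rot: [0.995, 0.099, -0.001, -0.004]
wrist_force: [-4.1, 11.9, 9.7]
width: 1.0
```

```bash
python3 look.py w27; python3 z.py w27
```

```text
20.78 [ 583.1 -238.5   71.5] clamp (np.float64(0.2), np.float64(-158.7)) [-4.1 11.9  9.7] 1.0
```

View pics/w27z.png

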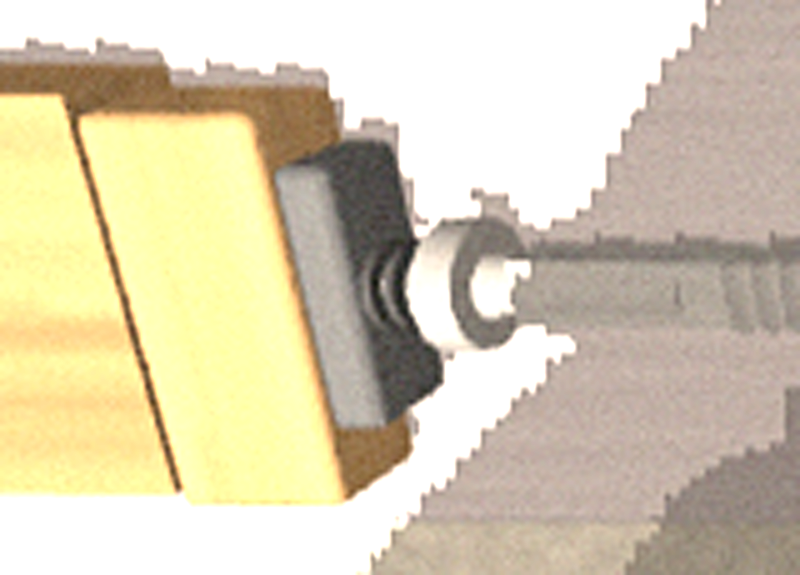

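Tracking the collar in clamp coordinates gives about 5.5 mm. One more small squeeze should bring it near halfway.

servo_tool([
  [[0, 0.0015, 0], [0, 0, 0], 1],
  [[0, 0.001, 0], [0, 0, 0], 1],
  [[0, 0, 0], [0, 0, 0], 1],
  [[0, 0, 0], [0, 0, 0], 1],
  [[0, 0, 0], [0, 0, 0], 1],
  [[0, 0, 0], [0, 0, 0], 1],
])

```text
clock: 21.33
position: [583.4, -240.1, 71.6]
eef_rot: [0.995, 0.099, -0.002, -0.005]
wrist_force: [-4.6, 14.6, 10.0]
width: 1.003
```

```bash
python3 look.py w28; python3 z.py w28
python3 - <<'E'
from h import *
# collar-left & strip back corner in zoom px -> clamp y
def cly(q): return (np.array(q[:2])-[551.8,-82.9])@[-.196,.9806]
for tag,cu in(("w24",497),("w25",480),("w26",438),("w27",408)):
    c,_,_=load(tag); print(tag,cly(onz(c,cu/5+30,285/5+155,21)))
E
```

```text
21.33 [ 583.4 -240.1   71.6] clamp (np.float64(0.2), np.float64(-160.3)) [-4.6 14.6 10. ] 1.003
w24 -10.779845861347502
w25 -9.287879353072478
w26 -5.667288032844027
w27 -2.791375867564954
```

View pics/w28z.png

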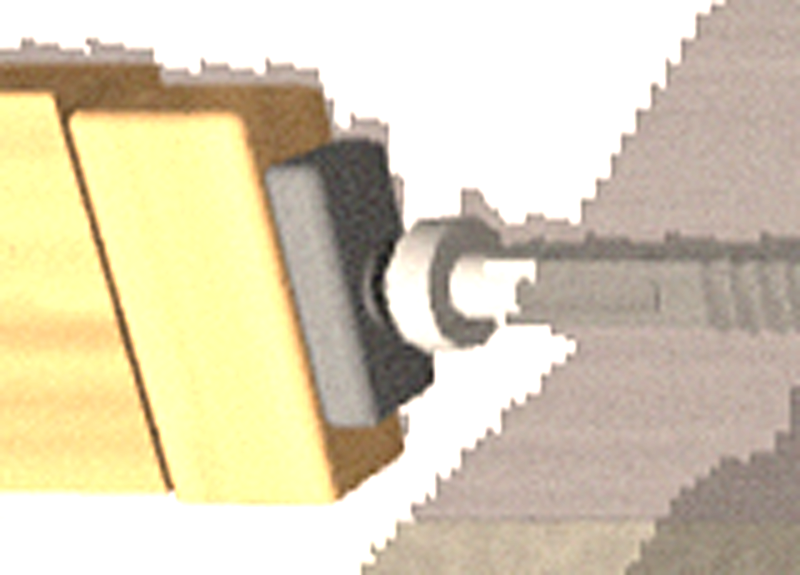

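View pics/w28b.png

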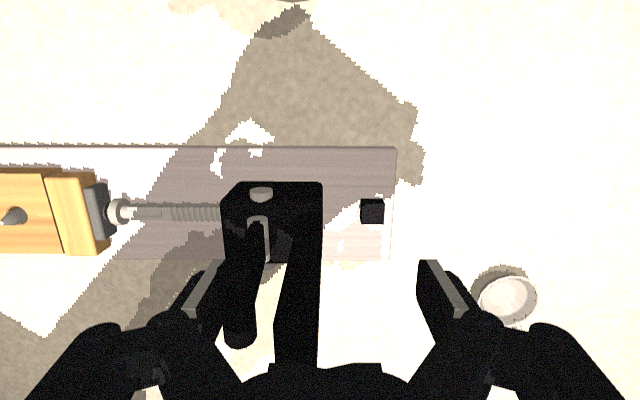

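Run:
```python
from h import *
def cly(q): return (np.array(q[:2])-[551.8,-82.9])@[-.196,.9806]
D={"w22":(487,(289,118),(312,178)),"w24":(497,(303,122),(327,180)),"w25":(480,(287,120),(311,177)),"w26":(438,(263,118),(288,174)),"w27":(408,(250,115),(277,171)),"w28":(385,(243,114),(267,169))}
for t,(cu,sb,ff) in D.items():
    c,_,_=load(t); f=lambda u,v,z: cly(onz(c,u/5+30,v/5+155,z)).round(2)
    y1,y2,y3=f(cu,285,21),f(*sb,30),f(*ff,29); print(t,"collar",y1,"strip",y2,"foot",y3,"collar-foot",(y3-y1).round(2))
```

```text
w22 collar -15.31 strip 0.69 foot 0.31 collar-foot 15.62
w24 collar -10.78 strip 4.83 foot 4.2 collar-foot 14.98
w25 collar -9.29 strip 5.99 foot 5.38 collar-foot 14.67
w26 collar -5.67 strip 6.72 foot 5.98 collar-foot 11.65
w27 collar -2.79 strip 6.88 foot 5.9 collar-foot 8.69
w28 collar -0.7 strip 6.52 foot 5.93 collar-foot 6.63
```

The collar-to-foot distance went from about 15.1 mm free to 6.6 mm, so the spring is in by about 8.4 mm. I'll hold briefly and check that it is steady.

servo_tool([
  [[0, 0, 0], [0, 0, 0], 1],
  [[0, 0, 0], [0, 0, 0], 1],
  [[0, 0, 0], [0, 0, 0], 1],
  [[0, 0, 0], [0, 0, 0], 1],
  [[0, 0, 0], [0, 0, 0], 1],
  [[0, 0, 0], [0, 0, 0], 1],
])

```text
clock: 21.88
position: [583.4, -240.1, 71.6]
eef_rot: [0.995, 0.099, -0.002, -0.005]
wrist_force: [-4.1, 13.6, 10.0]
width: 1.001
```

```bash
python3 look.py w29; python3 z.py w29
python3 - <<'E'
from h import *
c,im,d=load("w29")
for u,v in((20,235),(40,190),(65,200),(70,230)): print(pt(c,u,v,d[v,u])[2].round(1))
c,im,d=shot("top","top1"); a=cv2.resize(im[80:260,130:500],None,fx=2.1,fy=2.1,interpolation=cv2.INTER_CUBIC); cv2.imwrite("pics/top1z.png",cv2.convertScaleAbs(a,alpha=1.5))
E
```

```text
21.88 [ 583.4 -240.1   71.6] clamp (np.float64(0.2), np.float64(-160.3)) [-4.1 13.6 10. ] 1.001
31.7
31.5
30.5
30.2
```

View pics/w29z.png

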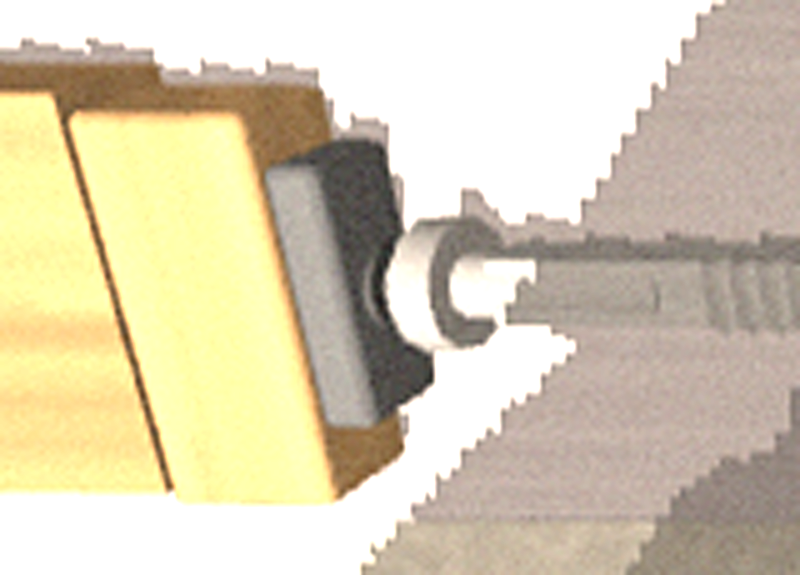

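View pics/top1z.png

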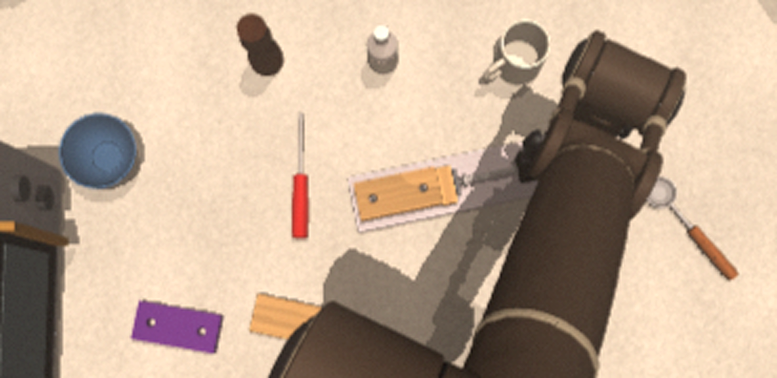

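The board's top reads about 1 mm above the strip's, so I'll check that more carefully against earlier views.

Run:
```python
from h import *
for t,bx,sx in(("w16",(5,75),(110,135)),("w24",(3,45),(65,85)),("w27",(3,38),(55,78)),("w29",(3,38),(55,72))):
    c,im,d=load(t)
    def fit(x0,x1,ys):
        P=np.array([pt(c,u,v,d[v,u]) for u in range(x0,x1) for v in range(*ys) if d[v,u]>0]); m=np.median(P[:,2]); P=P[abs(P[:,2]-m)<3]
        q=P[:,:2]-[551.8,-82.9]; cx=q@[.9806,.196];cyy=q@[-.196,.9806]
        A=np.c_[np.ones(len(P)),cx,cyy-cyy.mean()]; return round(m,2),np.linalg.lstsq(A,P[:,2],rcond=None)[0].round(4)
    print(t,"board",fit(*bx,(180,200)),fit(*bx,(225,245)),"strip",fit(*sx,(195,235)))
    print("  bed", [round(np.median([pt(c,u,v,d[v,u])[2] for u in range(a,b) for v in range(152,164)]),2) for a,b in((5,60),(60,120),(150,190))])
```

```text
w16 board (np.float64(30.96), array([3.08445e+01, 5.30000e-03, 4.50000e-03])) (np.float64(30.99), array([ 3.10167e+01,  2.40000e-03, -1.50000e-03])) strip (np.float64(30.85), array([ 3.08348e+01, -4.20000e-03,  2.06000e-02]))
  bed [np.float64(12.98), np.float64(12.97), np.float64(12.92)]
w24 board (np.float64(30.98), array([ 3.07636e+01,  1.02000e-02, -5.10000e-03])) (np.float64(31.01), array([ 3.10561e+01,  6.40000e-03, -5.40000e-03])) strip (np.float64(30.95), array([ 3.09284e+01, -2.70000e-03, -3.24000e-02]))
  bed [np.float64(13.0), np.float64(12.97), np.float64(12.94)]
w27 board (np.float64(31.03), array([ 3.10209e+01, -5.00000e-04, -9.00000e-03])) (np.float64(31.02), array([ 3.11357e+01,  6.00000e-03, -3.00000e-04])) strip (np.float64(30.94), array([ 3.09412e+01, -1.30000e-03, -2.63000e-02]))
  bed [np.float64(13.06), np.float64(12.97), np.float64(12.93)]
w29 board (np.float64(31.0), array([ 3.09015e+01,  5.60000e-03, -3.70000e-03])) (np.float64(30.99), array([ 3.11516e+01,  9.90000e-03, -6.10000e-03])) strip (np.float64(30.96), array([ 3.09844e+01, -6.00000e-04, -3.98000e-02]))
  bed [np.float64(12.98), np.float64(13.02), np.float64(12.98)]
```

The board and strip both sit exactly 18 mm above the bed, flat and steady. Handing in.

```bash
python3 -c "
from plant import ctrl
print(ctrl.close_job()); s=ctrl.state(); print(s['clock'],s['wrist_force'])"
```

```text
the job is handed in; nothing more can be done
None
the job is handed in; nothing more can be done
```

I seated the board over both pins, flush on the bed, then pumped the trigger four times. I handed the job in at about 22 s with the trigger still held. No verdict was reported.

**Last checks:**
- **Flatness:** the board and strip tops both read 18.0 mm above the bed.
- **Fit:** both pins stand through the board, and the strip is tight and parallel against it.
- **Spring:** the foot-to-collar distance fell from about 15 mm free to 6.6 mm. The spring is pressed in about 8.4 mm, give or take 1 mm, a little past halfway. It did not bottom at any point I saw.
- **Hold:** the hand felt about 14 N from the trigger and did not drift over the last half second before hand-in.
- **Bystanders:** nothing appeared moved in the last top view. The offcut was partly hidden by the arm and I did not measure the positions.

**What disagreed or went wrong:**
- **Fingertip position:** the text puts the fingertips 14 mm ahead of the reported TCP. The wrist depth and scene camera showed them 30–38 mm behind it, so the first grasp closed above the board without touching it. I used the measured offset after that.
- **Height reading:** a few single depth readings put the board about 1 mm above the strip. Averages over larger areas did not confirm this.
- **How the trigger was held:** one finger of the open gripper pressed the trigger by moving the arm; I did not squeeze it against the handle.

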